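Stage a nested bowl set and aim the panel lamp at it

TASK

The china bowl set is to be photographed: stand the largest bowl on the middle of the round wooden board and nest all the other bowls that are there inside it in size order, each level in the next larger one. Then swivel the panel lamp so that its bright face looks straight towards the middle of the board and lean the panel 30 degrees forward from upright; last of all press the button on the lamp's foot fully down and let it go. Do not disturb the jug, the glass or the two shakers.

Things in the scene. Friction and masses are not known exactly. Their poses are not given: they have to be found in the camera images.
- board: round dark wooden board, 210 mm across, 12 mm thick, fixed on the table; origin at the centre of its underside
- bowl_a: largest bowl of the set, white china, 144 mm across at the rim, 120 mm at the foot, 40 mm tall, wall 4 mm thick and nearly upright in the upper half, floor 8 mm thick, about 0.34 kg; origin: centre of its underside, z up. 
- bowl_b: second largest bowl of the set (may be absent), white china, 120 mm across at the rim, 96 mm at the foot, 44 mm tall, wall 4 mm thick and nearly upright in the upper half, floor 8 mm thick, about 0.26 kg; origin: centre of its underside, z up. Nests loosely, foot on floor (8 mm higher than the bowl below); its rim then stands at least 10 mm above that bowl's rim
- bowl_c: middle-sized bowl of the set (may be absent), white china, 96 mm across at the rim, 72 mm at the foot, 47 mm tall, wall 4 mm thick and nearly upright in the upper half, floor 8 mm thick, about 0.19 kg; origin: centre of its underside, z up. Nests loosely, foot on floor (8 mm higher than the bowl below); its rim then stands at least 10 mm above that bowl's rim
- bowl_d: second smallest bowl of the set (may be absent), white china, 74 mm across at the rim, 56 mm at the foot, 49 mm tall, wall 4 mm thick and nearly upright in the upper half, floor 8 mm thick, about 0.13 kg; origin: centre of its underside, z up. Nests loosely, foot on floor (8 mm higher than the bowl below); its rim then stands at least 10 mm above that bowl's rim
- bowl_e: smallest bowl of the set (may be absent), white china, 54 mm across at the rim, 38 mm at the foot, 51 mm tall, wall 4 mm thick and nearly upright in the upper half, floor 8 mm thick, about 0.09 kg; origin: centre of its underside, z up. Nests loosely, foot on floor (8 mm higher than the bowl below); its rim then stands at least 10 mm above that bowl's rim
- lamp_hinge (a point): point of the panel lamp where the vertical swivel axis meets the level tilt axis, 130 mm above the table. Turns with the swivel, not the tilt: -x is where the bright face looks, y along the tilt axis, z up. Lamp: round dark steel foot 124 mm across fixed to the table, short post, swivelling fork with arms 91 mm to either side, and in it the panel
- panel_top (a point): middle of the panel's top edge, 90 mm from the tilt axis; z along the panel upwards, -x out of its bright face. The panel is a flat black slab 164 mm wide, 110 mm high, 12 mm thick with a white bright face; its bare top edge can be pinched and its joints followed, or it can be pushed
- lamp_swivel (a joint): swivel of fork and panel about the vertical, counter-clockwise from above positive, range -1.7 to 1.7 rad; stays where it is left (friction 0.22 N m)
- lamp_tilt (a joint): tilt of the panel: 0 upright, positive when its top leans forward to the side of the bright face, negative leaning back, range -0.6 to 1.1 rad; stays where it is left (friction 0.30 N m)
- switch_top (a point): centre of the top of the grey push button, 28 mm across, in a black collar on an arm of the lamp's foot, 175 mm from the swivel axis; its top is 32 mm above the table when up
- switch (a joint): travel of the push button: 0 up, 0.006 m fully down, which takes 5 N; springs back
- jug: white china milk jug with a side handle, 150 mm tall, body 100 mm across, the handle reaching 85 mm from its axis; a bystander, origin at the centre of its underside
- tumbler: clear drinking glass, 120 mm tall, 68 mm across; a bystander, origin at the centre of its underside
- salt: small white china shaker, 78 mm tall, 42 mm across; a bystander, origin at the centre of its underside
- pepper: the other small white china shaker, same form; a bystander, origin at the centre of its underside
Mind the look-alikes: they are no part of the job. What is shaped like the bowl_a but red is not meant.

How it is judged:
By the outcome, as a careful person would: the job done as asked, in the order asked, and still so for the second after the job is handed in, with the robot touching nothing.
Of bowl_b, bowl_c, bowl_d, bowl_e only 3 to 4 are there at a start; the rules pass over those that are not, and their reading is None.
At some moment in a run one of bowl_b, bowl_c, bowl_d may be knocked a few centimetres aside while the robot is not near it.
It also fails if it takes over 210 s, if anything falls off the work surface, if the arm or the gripper's body presses on something with over 40 N, if the wrist force passes 120 N, or if a joint passes its speed limit or range.

ROBOT

A 6-joint arm with a two-finger parallel gripper is mounted at the origin on the work surface. World frame = base frame: x ahead of the robot, y to its left, z up, the work surface at z = 0. Lengths are in m, angles in rad, forces in N, time in s.
With the tool pointing down it reaches from about 0.4 to 0.825 m from the base axis. Payload 7 kg.
Tool frame: the origin (TCP) lies midway between the tips of the shut fingers; the grasp point (between the pads) lies 19 mm behind it; z points along the fingers, y is the line along which they close (so a half turn about z gives the same grasp; the last joint's range is limited). The gripper opens to 85 mm and grips with 20 to 120 N. Pads are 22 mm wide; open, the fingers measure 114 mm over their backs; the gripper's body (76 mm by 85 mm) begins 54 mm behind the grasp point. The pads swing forward as they close: fully open they stand 13 mm farther back than shut.
Start: joints at [1.603, 0.359, 0.012, 0, -1.224, -0.288], TCP at [0.171, 0.653, 0.231] pointing down, gripper open.
Joint ranges: [-3.07, 3.07], [-1.43, 2.12], [-1.02, 1.25], [-3.03, 1.67], [-3.05, -0], [-3.03, 3.03]. Speed limits (rad/s): [2.39, 2.39, 3.01, 3.14, 3.14, 3.14].

INTERFACE

Orientations are given as a 3x3 rotation matrix whose columns are the frame's x, y, z axes.
In Python, from rig import robot, cams, sign_off, finder gives the robot as it stands.
- The arm moves only by the tool arm_command, never from a script. Its argument "moves" is text: rows parted by semicolons, each of 7 numbers parted by spaces: the turn, a rotation vector about the tool's x, y, z in units of 6 degrees (1.0 is 6 degrees), then the shift along the tool's x, y, z in units of 0.03 m (1.0 is 0.03 m), then the opening, from -1 (shut) to 1 (fully open). In form: rx ry rz tx ty tz jaw; .... A call has 1 to 12 rows; each row shifts and turns the commanded pose from where the row before left it, along the tool's axes as they then stand; what a row does not reach is not made up. A row lasts 1/12 s, in which the tool goes at most 41.7 mm and 7.16 degrees, less where a joint would pass 70% of its speed; a pose out of reach is approached as far as the arm can. A call with a number of a shift or a turn outside -1 to 1 is refused whole. A call with a gripper value outside its range is refused whole. The fingers move at their own pace and stop on an object; "grip_force" is the grip in N (left out, the last holds). Time passes only in rows, so rows that do not move let the fingers close. It gives the time, the measured TCP pose, the force, the opening and the grip force at its end, in the units of the state.
- robot.read_state(): the state, without advancing time (a new reading comes with each control period).
- cams.read_camera(name): name is "scene" or "side" or "wrist"; returns a dict with "color" (384x512x3 uint8, red, green, blue), "depth" (384x512 float32, m along the optical axis (not along the pixel's ray), 0 where there is no reading), "intrinsics" (3x3 intrinsics, pixels), "k1" (the pictures are not rectified: a ray, as slopes to the right and down, at radius r is drawn at 1 + k1 r^2 times it, then the intrinsics apply), "eye" and "rotation" of the camera in the world. Camera axes: x right, y down, z forward; pixel columns grow to the right and rows downward; lengths in m; the calibration is good to about 2 mm. A picture is of the moment at which its call begins.
- sign_off(): hands the job in; it is judged then, once.
Trained networks look in the newest picture that a camera, given by its name, has taken for a name from the list of things; names that differ only in an ending like _2 or _b are one class to them, and where a whole thing is asked for, a point or a joint stands for the part that bears it (a point fixed in the world has none). Each returns a list of dicts, best first, with "p" (0 to 1); they miss things now and then, are a little off and sometimes report something else, mostly with a low value. They report only what shows in the picture. A call takes as long as a camera call. They do not tell look-alikes from the thing itself.
- finder.spot_in(camera, thing): "box" ([left, top, right, bottom] in pixels, round what is visible of it).
- finder.trace(camera, thing): "region" (384x512 bool, what is visible of it) and "box" ([left, top, right, bottom] in pixels, round what is visible of it).
The state is a dict: "clock": time; "joint_positions": joint angles; "joint_vel": joint speeds; "joint_efforts": joint torques, N m; "tcp_pos": TCP position; "eef_rot": TCP orientation; "wrist_force": force on the tool from outside, world axes, zero at the start; "torque": the same for the moment, N m; "opening": finger opening in m; "gripper_force": force on a finger pad.
Only numpy, scipy, OpenCV 4.12 (cv2) and the standard library are available. Lean on these libraries where they do the work, as an engineer would, in place of code of your own. Each camera call takes 0.05 s, during which the arm holds its last target. There are 200 camera calls.

## Working session

There is one attempt and no reset: what is moved stays moved. The work goes in short steps, Python scripts to look and compute and a tool call to move; the robot and the scene stay as the last step left them, time stands still between calls to the robot, and variables do not carry over. Pictures are saved under pics/ and viewed, at most 14 in all, crops included, and the job is handed in when it is done.

Besides the shell and the picture viewer there is one more tool, called after ">>>" as name(argument=value, ...) on one line, values as JSON. arm_command: Moves the arm, as the interface text tells. Its arguments: {"type":"object","properties":{"moves":{"type":"string"},"grip_force":{"type":"number"}},"required":["moves"]}

```bash
ls && mkdir -p pics && cat > h.py <<'E'
import numpy as np, cv2
from rig import robot, cams, sign_off, finder
def cloud(im):
    K=im["intrinsics"];k1=im["k1"];h,w=im["depth"].shape
    u,v=np.meshgrid(np.arange(w),np.arange(h))
    pts=np.stack([u,v],-1).reshape(-1,1,2).astype(np.float64)
    n=cv2.undistortPoints(pts,np.array(K,float),np.array([k1,0,0,0.])).reshape(h,w,2)
    d=im["depth"]
    c=np.concatenate([n,np.ones((h,w,1))],-1)*d[...,None]
    P=c@np.array(im["rotation"]).T+np.array(im["eye"])
    P[d<=0]=np.nan
    return P
def proj(im,X):
    c=(np.atleast_2d(X)-np.array(im["eye"]))@np.array(im["rotation"])
    s=c[:,:2]/c[:,2:];r2=(s**2).sum(1,keepdims=True)
    s=s*(1+im["k1"]*r2);K=np.array(im["intrinsics"])
    return s*[K[0,0],K[1,1]]+[K[0,2],K[1,2]]
def circ(x,y):
    A=np.c_[2*x,2*y,np.ones_like(x)];s=np.linalg.lstsq(A,x*x+y*y,rcond=None)[0]
    return s[0],s[1],np.sqrt(s[2]+s[0]**2+s[1]**2)
E
python3 - <<'E'
from h import *
st=robot.read_state();print(st)
for n in ["scene","side","wrist"]:
    im=cams.read_camera(n);cv2.imwrite(f"pics/{n}0.png",im["color"][...,::-1])
    print(n,im["eye"],np.round(im["rotation"],2).tolist(),im["intrinsics"],im["k1"])
    if n!="wrist":
        for t in ["board","bowl_a","panel_top","switch_top","jug","tumbler","salt"]:
            print(t,[(round(d["p"],2),np.round(d["box"]).astype(int).tolist()) for d in finder.spot_in(n,t)])
E
```

```text
pics
{'clock': 0.0, 'joint_positions': array([ 1.60307950e+00,  3.59395310e-01,  1.10315584e-02, -3.39600377e-04,
       -1.22412397e+00, -2.88073483e-01]), 'joint_vel': array([-0.00075627, -0.00155195,  0.00045852,  0.0015616 ,  0.00032082,
        0.00044886]), 'joint_efforts': array([ 8.78027877e-04, -5.83312333e+01,  2.93428642e+01,  6.93688899e+00,
       -5.92945304e-03, -9.55428675e-06]), 'tcp_pos': array([0.1707074 , 0.6525368 , 0.23034827]), 'eef_rot': array([[ 9.67434397e-01, -2.53121745e-01, -2.64637289e-04],
       [-2.53121823e-01, -9.67432918e-01, -1.70079884e-03],
       [ 1.74490345e-04,  1.71239677e-03, -9.99998519e-01]]), 'wrist_force': array([-0.63002139, -0.19036603, -0.70593174]), 'torque': array([-0.01652862,  0.02653964, -0.01224038]), 'gripper_force': 0.0, 'opening': 0.08566648275371032}
scene [1.12702821 0.66222223 1.06613652] [[-0.82, 0.39, -0.42], [0.57, 0.56, -0.6], [-0.0, -0.73, -0.68]] [[452.3566416    0.         257.13964106]
 [  0.         452.3566416  192.32698156]
 [  0.           0.           1.        ]] -0.003945411836280471
board [(0.73, [278, 23
[... 775 characters left out ...]
ard [(0.85, [219, 250, 285, 313]), (0.66, [141, 242, 182, 298])]
bowl_a [(0.95, [279, 213, 303, 241]), (0.91, [275, 168, 312, 194]), (0.84, [308, 190, 342, 220]), (0.82, [233, 147, 267, 176]), (0.67, [216, 218, 232, 239]), (0.62, [299, 134, 328, 160]), (0.61, [250, 185, 269, 203])]
panel_top [(0.89, [174, 287, 202, 360])]
switch_top []
jug [(0.79, [141, 241, 179, 298])]
tumbler [(0.88, [165, 220, 188, 257])]
salt [(0.65, [287, 340, 304, 360])]
wrist [0.23978389 0.63626704 0.3722132 ] [[-0.25, -0.93, -0.27], [-0.97, 0.24, 0.07], [-0.0, 0.28, -0.96]] [[297.06094601   0.         257.75971155]
 [  0.         297.06094601 189.9712665 ]
 [  0.           0.           1.        ]] 0.0106362871746755
```

```bash
python3 - <<'E'
import cv2
a=cv2.imread("pics/scene0.png");b=cv2.imread("pics/side0.png")
cv2.imwrite("pics/s1.png",cv2.resize(a,(800,600)));cv2.imwrite("pics/s2.png",cv2.resize(b,(800,600)))
E
```

```text
(no output)
```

View pics/s1.png

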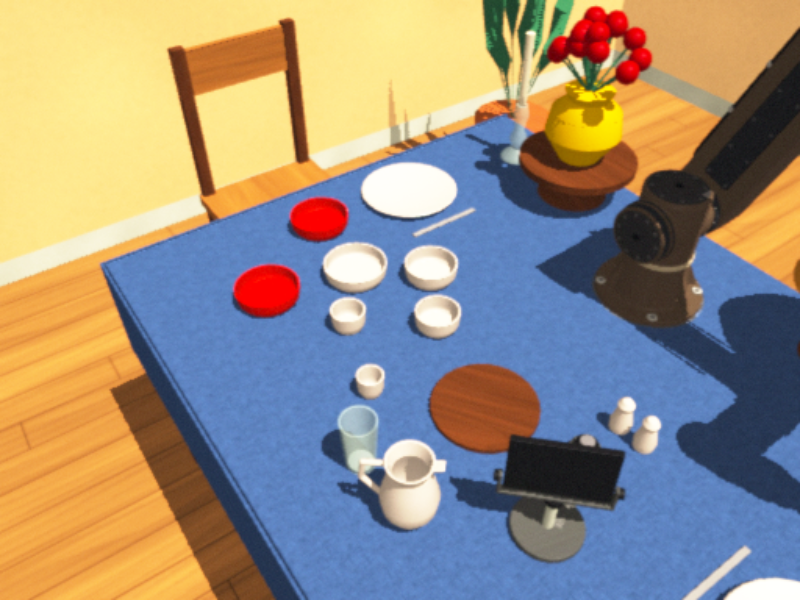

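View pics/s2.png

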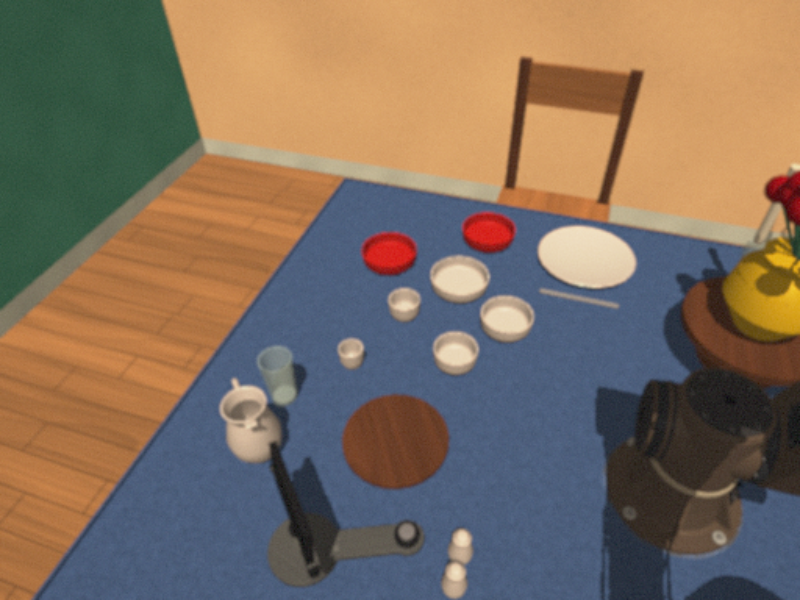

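```bash
cat >> h.py <<'E'
def rimfit(P,cx,cy,r,H,z0=0,tol=0.006):
    """refine circle of outer rim: pick top points z within [H-tol,H+tol]"""
    for _ in range(4):
        d=np.hypot(P[...,0]-cx,P[...,1]-cy);m=(abs(P[...,2]-z0-H)<tol)&(abs(d-(r-.002))<0.015)
        q=P[m]
        if len(q)<12: return None
        f=lambda s:np.hypot(q[:,0]-s[0],q[:,1]-s[1])-(r-.002)
        from scipy.optimize import least_squares
        s=least_squares(f,[cx,cy],loss="soft_l1",f_scale=.002).x;cx,cy=s
    return np.round(s,4),len(q),round(float(np.median(abs(f(s)))),4),round(float(np.median(q[:,2])),4)
BW=dict(a=(.072,.040),b=(.060,.044),c=(.048,.047),d=(.037,.049),e=(.027,.051))
E
python3 - <<'E'
from h import *
ims={n:cams.read_camera(n) for n in ["scene","side"]}
C={n:cloud(i) for n,i in ims.items()}
px={"scene":dict(a=(355,267),b=(431,268),c=(437,317),d=(348,316),e=(370,381)),"side":dict(a=(460,278),b=(507,318),c=(455,353),d=(404,304),e=(350,353))}
for n in C:
    P=C[n];print(n,"table z",np.nanmedian(P[200:230,320:330,2]) if n=="side" else "")
    for k,(u,v) in px[n].items():
        u=int(u*.64);v=int(v*.64);q=P[v-25:v+26,u-30:u+31].reshape(-1,3)
        c0=np.nanmedian(P[v-3:v+4,u-3:u+4].reshape(-1,3),axis=0)
        print(k,np.round(c0,3),rimfit(P,c0[0],c0[1],*BW[k]))
    m={"scene":(485,407),"side":(396,441)}[n];u,v=[int(x*.64) for x in m]
    img=ims[n]["color"].astype(int);q=P[v-35:v+36,u-38:u+39].reshape(-1,3);col=img[v-35:v+36,u-38:u+39].reshape(-1,3)
    mm=(abs(q[:,2]-.012)<.008)&(col[:,0]>col[:,2]+15);q=q[mm]
    (ex,ey),r=cv2.minEnclosingCircle(q[:,:2].astype(np.float32));print("board",ex,ey,r,np.median(q,axis=0),len(q))
    bt={"scene":[(587,440)],"side":[(407,532)]}[n]
    for u,v in bt:
        u=int(u*.64);v=int(v*.64);print("btn",np.round(np.nanmedian(P[v-1:v+2,u-1:u+2].reshape(-1,3),axis=0),4))
    # lamp
    foot={"scene":(547,528),"side":(300,548)}[n]
    for t in ["panel_top","jug","tumbler","salt","lamp_hinge"]:
        for d in finder.trace(n,t)[:3]:
            q=P[d["region"]];q=q[~np.isnan(q[:,0])]
            if len(q):print(t,round(d["p"],2),np.round(np.median(q,axis=0),3),np.round(np.percentile(q,2,axis=0),3),np.round(np.percentile(q,98,axis=0),3),len(q))
    np.save(f"{n}.npy",P)
P=C["scene"];d=finder.trace("scene","panel_top")
print(np.round(np.nanstd(C["side"][200:215,320:330,2]),4))
E
```

```text
scene table z 
a [ 0.496 -0.442  0.006] (array([ 0.5093, -0.4174]), 141, 0.0015, 0.0378)
b [ 0.358 -0.338  0.007] (array([ 0.3717, -0.3144]), 142, 0.0015, 0.0415)
c [ 0.442 -0.199  0.006] (array([ 0.4564, -0.1764]), 121, 0.0013, 0.0447)
d [ 0.603 -0.308  0.009] (array([ 0.6099, -0.2856]), 90, 0.0014, 0.0463)
e [ 0.664 -0.124  0.015] (array([ 0.6711, -0.1055]), 77, 0.001, 0.0487)
board 0.5176864862442017 0.04952886700630188 0.1081654280424118 [0.5201721  0.05527206 0.01043971] 3043
btn [0.4325 0.2289 0.0341]
panel_top 0.8 [0.592 0.305 0.173] [0.537 0.248 0.113] [0.648 0.36  0.22 ] 2434
jug 0.79 [0.77  0.155 0.095] [ 0.704  0.047 -0.002] [0.815 0.198 0.15 ] 2050
tumbler 0.73 [0.774 0.024 0.084] [ 0.708 -0.05  -0.   ] [0.806 0.052 0.12 ] 870
salt 0.76 [0.349 0.236 0.037] [ 0.302  0.218 -0.002] [0.359 0.25  0.077] 297
lamp_hinge 0.82 [0.592 0.305 0.16 ] [0.532 0.242 0.088] [0.654 0.366 0.22 ] 3027
side table z 0.005730899573674897
a [ 0.517 -0.446  0.007] (array([ 0.5121, -0.4176]), 128, 0.0014, 0.038)
b [ 0.376 -0.339  0.006] (array([ 0.374, -0.314]), 129, 0.0013, 0.0419)
c [ 0.464 -0.2
[... 348 characters left out ...]
.73 [0.582 0.312 0.214] [0.533 0.248 0.125] [0.648 0.362 0.222] 693
panel_top 0.4 [0.515 0.062 0.011] [ 0.422 -0.041  0.001] [0.611 0.151 0.015] 3340
jug 0.73 [ 0.613 -0.296  0.028] [ 0.578 -0.32   0.003] [ 0.645 -0.25   0.049] 342
jug 0.58 [0.757 0.162 0.1  ] [0.718 0.105 0.017] [0.807 0.2   0.151] 1407
tumbler 0.96 [0.772 0.031 0.082] [ 0.745 -0.029 -0.   ] [0.864 0.053 0.12 ] 706
tumbler 0.74 [0.434 0.235 0.035] [0.422 0.221 0.026] [0.447 0.246 0.04 ] 94
salt 0.74 [0.341 0.239 0.049] [0.323 0.214 0.003] [0.361 0.249 0.079] 289
salt 0.74 [0.757 0.162 0.101] [0.717 0.109 0.031] [0.807 0.2   0.151] 1379
lamp_hinge 0.93 [0.58  0.316 0.194] [ 0.527  0.221 -0.   ] [0.679 0.373 0.222] 880
0.0126
```

Candidates for bowl_a (scene pixels): white bowl (227,171), red bowls (204,140) and (171,186), smaller white bowls b (276,171), c (280,203), d (223,202), e (237,244), and the plate (262,122). I choose the large white bowl at (227,171). It lies at about (0.511, -0.4175), and the rim fit with 72 mm radius has a 1.5 mm residual. All five bowls are present.

```bash
python3 - <<'E'
from h import *
a=cv2.imread("pics/scene0.png");cv2.imwrite("pics/crop.png",cv2.resize(a[100:270,140:310],(680,680),interpolation=cv2.INTER_CUBIC)[:600])
P=np.load("scene.npy")
for u,v in [(319,219),(267,290),(445,222)]: print(np.round(P[int(v*.64),int(u*.64)],3))
# lamp panel plane + foot
from numpy.linalg import svd
m=(P[...,2]>.15)&(abs(P[...,0]-.592)<.12)&(abs(P[...,1]-.307)<.12);q=P[m]
c=np.median(q,axis=0);U,S,V=svd(q-c);print("panel",c,S,V.round(3).tolist())
print("ext",[np.percentile((q-c)@v,[1,99]).round(3).tolist() for v in V])
for n in("scene","side"):
    P=np.load(n+".npy");u,v={"scene":(547,528),"side":(300,548)}[n]
    im=cv2.imread(f"pics/{n}0.png").astype(int);d=np.hypot(P[...,0]-.592,P[...,1]-.307)
    m=(d<.09)&(abs(P[...,2]-.012)<.012)&((im[...,0]-im[...,2])<25)
    q=P[m];print(n,len(q),np.percentile(q,[2,50,98],axis=0).round(3).tolist(),cv2.minEnclosingCircle(q[:,:2].astype(np.float32)))
E
```

```text
[ 0.473 -0.652  0.005]
[ 0.705 -0.488  0.006]
[ 0.219 -0.464  0.001]
panel [0.59065361 0.30353344 0.19166454] [1.96117044 0.91703201 0.10219056] [[-0.702, 0.712, 0.0], [-0.097, -0.096, 0.991], [0.705, 0.696, 0.136]]
ext [[-0.081, 0.079], [-0.041, 0.029], [-0.009, 0.004]]
scene 1445 [[0.541, 0.251, 0.006], [0.604, 0.312, 0.012], [0.651, 0.36, 0.017]] ((0.5927109122276306, 0.3010574281215668), 0.06407240778207779)
side 1629 [[0.514, 0.231, 0.001], [0.583, 0.302, 0.014], [0.65, 0.362, 0.017]] ((0.5838480591773987, 0.2912031412124634), 0.07913044840097427)
```

View pics/crop.png

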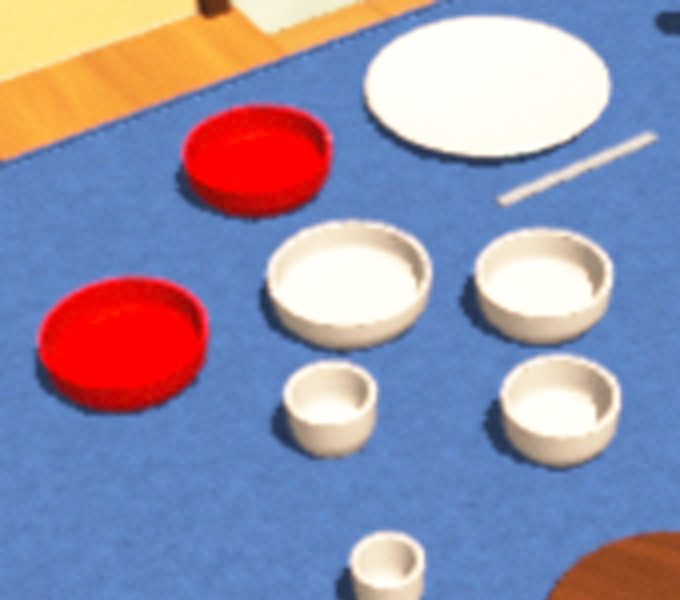

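>>> arm_command(moves="0 0 -0.82 0 0 0 -0.2; 0 0 -0.82 0 0 0 -0.2; 0 0 -0.8 0 0 0 -0.2; 0 0 0 0.42 0.95 0 -0.2; 0 0 0 0.42 0.95 0 -0.2; 0 0 0 0.42 0.95 0 -0.2; 0 0 0 0.42 0.95 0 -0.2; 0 0 0 0.42 0.95 0 -0.2; 0 0 0 0.42 0.95 0 -0.2; 0 0 0 0.42 0.95 0 -0.2; 0 0 0 0.42 0.95 0 -0.2; 0 0 0 0.42 0.95 0 -0.2", grip_force=60)

```text
clock: 2.5
tcp_pos: [0.2845, 0.395, 0.2315]
eef_rot: [[1.0, -0.0, 0.0], [-0.0, -1.0, 0.001], [0.0, -0.001, -1.0]]
wrist_force: [-0.5, -0.2, -0.1]
opening: 0.0339
gripper_force: 0.0
```

>>> arm_command(moves="0 0 0 0.45 0.98 0 -0.2; 0 0 0 0.45 0.98 0 -0.2; 0 0 0 0.45 0.98 0 -0.2; 0 0 0 0.45 0.98 0 -0.2; 0 0 0 0.45 0.98 0 -0.2; 0 0 0 0.45 0.98 0 -0.2; 0 0 0 0.45 0.98 0 -0.2; 0 0 0 0.45 0.98 0 -0.2; 0 0 0 0.45 0.98 0 -0.2; 0 0 0 0.45 0.98 0 -0.2; 0 0 0 0.45 0.98 0 -0.2; 0 0 0 0.45 0.98 0 -0.2")

```text
clock: 3.5
tcp_pos: [0.4465, 0.0421, 0.2318]
eef_rot: [[1.0, -0.0, 0.001], [-0.0, -1.0, 0.001], [0.001, -0.001, -1.0]]
wrist_force: [0.5, 0.2, 0.8]
opening: 0.034
gripper_force: 0.0
```

>>> arm_command(moves="0 0 0 0.18 1 0 -0.2; 0 0 0 0.18 1 0 -0.2; 0 0 0 0.18 1 0 -0.2; 0 0 0 0.18 1 0 -0.2; 0 0 0 0.18 1 0 -0.2; 0 0 0 0.18 1 0 -0.2; 0 0 0 0.18 1 0 -0.2; 0 0 0 0.18 1 0 -0.2; 0 0 0 0.18 1 0 -0.2; 0 0 0 0.18 1 0 -0.2; 0 0 0 0.18 1 0 -0.2; 0 0 0 0.18 1 0 -0.2")

```text
clock: 4.5
tcp_pos: [0.5108, -0.318, 0.2314]
eef_rot: [[1.0, -0.0, 0.0], [-0.0, -1.0, -0.0], [0.0, 0.0, -1.0]]
wrist_force: [-0.8, 0.2, 0.6]
opening: 0.0343
gripper_force: 0.0
```

```bash
cat > meas.py <<'E'
import sys
from h import *
guess=dict(a=(.511,-.4175),b=(.373,-.314),c=(.458,-.176),d=(.611,-.285),e=(.6725,-.105))
ks=sys.argv[1].split(",");cs=sys.argv[2].split(",") if len(sys.argv)>2 else ["scene","side"]
s=robot.read_state();print(s["clock"],s["tcp_pos"].round(4),s["joint_positions"].round(2))
for n in cs:
    im=cams.read_camera(n);P=cloud(im);cv2.imwrite(f"pics/last_{n}.png",im["color"][...,::-1])
    for k in ks:
        k,*o=k.split(":");g=[float(x) for x in o] or list(guess[k])+[0]
        print(n,k,rimfit(P,g[0],g[1],*BW[k],z0=g[2] if len(g)>2 else 0))
E
python3 meas.py a,b,c,d,e scene,side,wrist
```

```text
4.5 [ 0.5108 -0.318   0.2314] [-0.23  0.24 -0.16  0.   -1.18  1.8 ]
scene a (array([ 0.5099, -0.4174]), 153, 0.0015, 0.038)
scene b (array([ 0.3713, -0.3145]), 134, 0.0015, 0.0411)
scene c (array([ 0.4566, -0.1766]), 121, 0.0014, 0.0446)
scene d (array([ 0.6099, -0.2855]), 89, 0.0012, 0.0469)
scene e (array([ 0.671 , -0.1056]), 81, 0.0015, 0.0481)
side a (array([ 0.5121, -0.4178]), 133, 0.0014, 0.0378)
side b (array([ 0.3738, -0.314 ]), 133, 0.0015, 0.0416)
side c (array([ 0.4589, -0.1759]), 115, 0.0012, 0.045)
side d (array([ 0.6124, -0.2849]), 73, 0.0012, 0.0467)
side e (array([ 0.6735, -0.105 ]), 69, 0.0011, 0.0494)
wrist a (array([ 0.5126, -0.4194]), 1627, 0.0011, 0.0378)
wrist b (array([ 0.3749, -0.3158]), 673, 0.001, 0.0416)
wrist c (array([ 0.4599, -0.1789]), 1016, 0.001, 0.0448)
wrist d (array([ 0.6126, -0.2877]), 963, 0.0011, 0.0469)
wrist e (array([ 0.6742, -0.1086]), 572, 0.001, 0.0489)
```

>>> arm_command(moves="0 0 0 0 0.95 0.3 -0.2; 0 0 0 0.02 0.95 0.4 -0.2; 0 0 0 0 0.95 0.5 -0.2; 0 0 0 0 0.95 0.5 -0.2; 0 0 0 0 0.95 0.5 -0.2; 0 0 0 0 0.92 0.5 -0.2; 0 0 0 0 0 0.8 -0.2; 0 0 0 0 0 0.8 -0.2; 0 0 0 0 0 0.8 -0.2; 0 0 0 0 0 0.8 -0.2; 0 0 0 0 0 0.7 -0.2; 0 0 0 0 0 0.38 -0.2")

```text
clock: 5.65
tcp_pos: [0.5104, -0.4847, 0.0193]
eef_rot: [[1.0, 0.0, -0.003], [0.0, -1.0, 0.002], [-0.003, -0.002, -1.0]]
wrist_force: [0.3, 0.3, -0.5]
opening: 0.0345
gripper_force: 0.0
```

>>> arm_command(moves="0 0 0 0 0 0 -1; 0 0 0 0 0 0 -1; 0 0 0 0 0 0 -1; 0 0 0 0 0 0 -1; 0 0 0 0 0 0 -1; 0 0 0 0 0 0 -1; 0 0 0 0 0 0 -1; 0 0 0 0 0 0 -1", grip_force=60)

```text
clock: 6.32
tcp_pos: [0.512, -0.487, 0.0228]
eef_rot: [[1.0, -0.0, 0.002], [-0.0, -1.0, -0.001], [0.002, 0.001, -1.0]]
wrist_force: [2.0, 1.1, 5.0]
opening: 0.004
gripper_force: 57.6
```

>>> arm_command(moves="0 0 0 0 0 -0.3 -1; 0 0 0 0 0 -0.5 -1; 0 0 0 0 0 -0.7 -1; 0 0 0 0 0 -0.7 -1; 0 0 0 0 0 -0.6 -1; 0 0 0 0 0 -0.4 -1; 0 0 0 0 0 -0.2 -1; 0 0 0 0 0 0 -1; 0 0 0 0 0 0 -1")

```text
clock: 7.07
tcp_pos: [0.5107, -0.486, 0.123]
eef_rot: [[1.0, -0.001, -0.001], [-0.001, -1.0, 0.001], [-0.001, -0.001, -1.0]]
wrist_force: [0.6, 0.3, -4.7]
opening: 0.0039
gripper_force: 57.7
```

```bash
cat >> h.py <<'E'
def held(k,P,x,y,z):
    """level and centre of a bowl near x,y with rim near z: plane through rim ring"""
    r=BW[k][0];d=np.hypot(P[...,0]-x,P[...,1]-y)
    q=P[(d<r+.008)&(abs(P[...,2]-z)<.03)]
    # rim points: top in each angular bin
    a=np.degrees(np.arctan2(q[:,1]-y,q[:,0]-x))//12;o=[]
    for b in np.unique(a):
        s=q[(a==b)];rr=np.hypot(s[:,0]-x,s[:,1]-y);s=s[(rr>r-.012)]
        if len(s)>3:o.append(s[s[:,2]>np.percentile(s[:,2],70)].mean(0))
    o=np.array(o)
    if len(o)<5:return o
    A=np.c_[o[:,0]-x,o[:,1]-y,np.ones(len(o))];p=np.linalg.lstsq(A,o[:,2],rcond=None)[0]
    return "slopes",p.round(3).tolist(),len(o)
E
python3 - <<'E'
from h import *
for n in("scene","side","wrist"):
    im=cams.read_camera(n);P=cloud(im);s=robot.read_state();t=s["tcp_pos"]
    cv2.imwrite(f"pics/hold_{n}.png",im["color"][...,::-1])
    print(n,t,rimfit(P,t[0],t[1]+.07,.072,.04,t[2]-.0228,.01),held("a",P,t[0],t[1]+.07,t[2]+.017))
E
```

```text
scene [ 0.51045623 -0.48589964  0.1224377 ] (array([ 0.5065, -0.4118]), 162, 0.0015, 0.1342) ('slopes', [0.012, -0.098, 0.135], 29)
side [ 0.51045221 -0.48590987  0.12222723] (array([ 0.5085, -0.4107]), 147, 0.0018, 0.1341) ('slopes', [-0.001, -0.063, 0.133], 30)
wrist [ 0.51053348 -0.48598229  0.12225082] (array([ 0.5086, -0.4157]), 5115, 0.0013, 0.1351) ('slopes', [-0.068, -0.217, 0.136], 22)
```

View pics/hold_wrist.png

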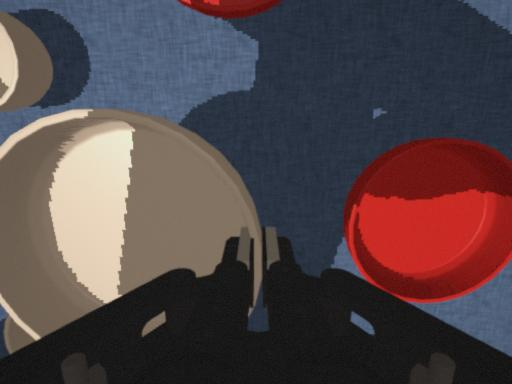

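>>> arm_command(moves="0 0 0 0 0.4 0 -1; 0 0 0 0 0.8 0 -1; 0 0 0 0 1 0 -1; 0 0 0 0 1 0 -1; 0 0 0 0 1 0 -1; 0 0 0 0 1 0 -1; 0 0 0 0 1 0 -1; 0 0 0 0 0 0 -1", grip_force=80)

```text
clock: 7.88
tcp_pos: [0.5088, -0.6778, 0.1207]
eef_rot: [[1.0, -0.004, -0.002], [-0.004, -1.0, 0.0], [-0.002, -0.0, -1.0]]
wrist_force: [-1.2, 1.0, -4.3]
opening: 0.0031
gripper_force: 77.1
```

```bash
python3 - <<'E'
from h import *
from scipy.optimize import least_squares
print(robot.read_state()["tcp_pos"])
for n in("scene","side"):
    P=np.load(n+".npy");im=cv2.imread(f"pics/{n}0.png").astype(int)
    m=((im[...,2]-im[...,0])>15)&(np.hypot(P[...,0]-.5175,P[...,1]-.051)<.13)&(abs(P[...,2]-.012)<.012)
    m=cv2.morphologyEx(m.astype(np.uint8),cv2.MORPH_OPEN,np.ones((3,3)))
    c=max(cv2.findContours(m,cv2.RETR_EXTERNAL,cv2.CHAIN_APPROX_NONE)[0],key=cv2.contourArea)[:,0]
    q=P[c[:,1],c[:,0]];s=least_squares(lambda s:np.hypot(q[:,0]-s[0],q[:,1]-s[1])-s[2],[.5175,.051,.105],loss="soft_l1",f_scale=.002);print(n,s.x.round(4),np.median(abs(s.fun)))
E
```

```text
[ 0.50878056 -0.67775675  0.12070449]
scene [0.5161 0.0512 0.1026] 0.001056265719515552
side [0.5178 0.0534 0.1028] 0.0007269115339203491
```

>>> arm_command(moves="0 0 0 0 -0.5 0 -1; 0 0 0 0 -0.9 0 -1; 0 0 0 0 -1 0 -1; 0 0 0 0 -1 0 -1; 0 0 0 0 -1 0 -1; 0 0 0 0 -1 0 -1; 0 0 0 0 -1 0 -1; 0 0 0 0 -1 0 -1; 0 0 0 0 -1 0 -1; 0 0 0 0 -1 0 -1; 0 0 0 0 -1 0 -1; 0 0 0 0 -1 0 -1")

```text
clock: 8.88
tcp_pos: [0.5109, -0.3294, 0.1233]
eef_rot: [[1.0, -0.0, -0.001], [-0.0, -1.0, 0.0], [-0.001, -0.0, -1.0]]
wrist_force: [1.0, 0.2, -3.7]
opening: 0.0026
gripper_force: 77.3
```

>>> arm_command(moves="0 0 0 0.1 -1 0 -1; 0 0 0 0.1 -1 0 -1; 0 0 0 0 -1 0 -1; 0 0 0 0 -1 0 -1; 0 0 0 0 -1 0 -1; 0 0 0 0 -1 0 -1; 0 0 0 0 -1 0 -1; 0 0 0 0 -1 0 -1; 0 0 0 0 -1 0 -1; 0 0 0 0 -0.8 0 -1; 0 0 0 0 -0.6 0 -1; 0 0 0 0 -0.2 0 -1")

```text
clock: 9.88
tcp_pos: [0.5176, -0.0105, 0.1237]
eef_rot: [[1.0, 0.002, -0.0], [0.002, -1.0, -0.0], [-0.0, 0.0, -1.0]]
wrist_force: [-0.1, -0.6, -4.1]
opening: 0.003
gripper_force: 77.4
```

```bash
cat > hold.py <<'E'
import sys
from h import *
k=sys.argv[1];off=float(sys.argv[2]);dz=float(sys.argv[3]) # rim height over tcp
for n in("scene","side","wrist"):
    im=cams.read_camera(n);P=cloud(im);s=robot.read_state();t=s["tcp_pos"]
    cv2.imwrite(f"pics/hold_{n}.png",im["color"][...,::-1])
    print(n,t.round(4),rimfit(P,t[0],t[1]+off,BW[k][0],0,t[2]+dz,.01),held(k,P,t[0],t[1]+off,t[2]+dz))
E
python3 hold.py a .07 .013
```

```text
scene [ 0.5176 -0.0107  0.1237] (array([0.5133, 0.0619]), 342, 0.0014, 0.1325) ('slopes', [0.025, -0.052, 0.134], 30)
side [ 0.5174 -0.0118  0.1236] (array([0.5151, 0.0625]), 303, 0.0012, 0.1329) ('slopes', [-0.012, 0.005, 0.133], 30)
wrist [ 0.5173 -0.0126  0.1236] (array([0.515 , 0.0575]), 6308, 0.0013, 0.1346) ('slopes', [0.071, -0.18, 0.132], 24)
```

>>> arm_command(moves="0.7 0 0 0.1 0.25 0 -1; 0 0 0 0 0.28 0.3 -1; 0 0 0 0 0 0.6 -1; 0 0 0 0 0 0.6 -1; 0 0 0 0 0 0.5 -1; 0 0 0 0 0 0.4 -1; 0 0 0 0 0 0.25 -1; 0 0 0 0 0 0.15 -1; 0 0 0 0 0 0 -1; 0 0 0 0 0 0 -1")

```text
clock: 10.87
tcp_pos: [0.5206, -0.0227, 0.0396]
eef_rot: [[1.0, -0.001, 0.0], [-0.001, -0.997, 0.073], [0.0, -0.073, -0.997]]
wrist_force: [0.6, 0.4, -3.4]
opening: 0.0032
gripper_force: 77.8
```

```bash
python3 hold.py a .07 .017
```

```text
scene [ 0.5209 -0.0224  0.04  ] (array([0.5161, 0.0488]), 334, 0.0014, 0.0541) ('slopes', [0.023, -0.01, 0.056], 30)
side [ 0.521  -0.0223  0.0402] (array([0.5186, 0.0499]), 318, 0.0011, 0.055) ('slopes', [-0.009, -0.002, 0.057], 30)
wrist [ 0.521  -0.0222  0.0403] (array([0.5185, 0.0453]), 7562, 0.0012, 0.0553) ('slopes', [0.086, -0.144, 0.053], 25)
```

>>> arm_command(moves="0 0 0 0 -0.09 0.05 -1; 0 0 0 0 0 0.1 -1; 0 0 0 0 0 0.02 -1; 0 0 0 0 0 0 -1; 0 0 0 0 0 0 -0.8; 0 0 0 0 0 0 -0.6; 0 0 0 0 0 0 -0.5; 0 0 0 0 0 0 -0.4; 0 0 0 0 0 0 -0.4; 0 0 0 0 0 -0.3 -0.4; 0 0 0 0 0 -0.6 -0.4; -0.7 0 0 0 0 -0.6 -0.4")

```text
clock: 12.02
tcp_pos: [0.5205, -0.0238, 0.0804]
eef_rot: [[1.0, -0.003, -0.001], [-0.003, -1.0, 0.001], [-0.001, -0.001, -1.0]]
wrist_force: [0.4, -0.1, 0.3]
opening: 0.0257
gripper_force: 0.0
```

>>> arm_command(moves="0 0 0 0 0 -0.8 -0.2; 0 0 0 0 0 -0.8 -0.2; 0 0 0 0 0 -0.8 -0.2; 0 0 0 0 0 0 -0.2")

```text
clock: 12.35
tcp_pos: [0.5232, -0.022, 0.1571]
eef_rot: [[1.0, 0.001, 0.008], [0.001, -1.0, 0.001], [0.008, -0.001, -1.0]]
wrist_force: [1.6, 0.0, -0.6]
opening: 0.0342
gripper_force: 0.0
```

```bash
python3 meas.py a:.5173:.0523:.012,b,c,d,e scene,side,wrist
```

```text
12.35 [ 0.5232 -0.022   0.1571] [ 0.33  0.17 -0.43  0.   -0.96  1.24]
scene a (array([0.5164, 0.0519]), 236, 0.0013, 0.0497)
scene b (array([ 0.3706, -0.3141]), 79, 0.0017, 0.0419)
scene c (array([ 0.4557, -0.1765]), 81, 0.0014, 0.0443)
scene d (array([ 0.6098, -0.2857]), 91, 0.0015, 0.0465)
scene e (array([ 0.6711, -0.1058]), 76, 0.0013, 0.0491)
side a (array([0.5187, 0.0529]), 235, 0.0012, 0.0503)
side b (array([ 0.3739, -0.3137]), 128, 0.0011, 0.0418)
side c (array([ 0.4588, -0.1755]), 121, 0.0013, 0.0449)
side d None
side e (array([ 0.6737, -0.1051]), 67, 0.0012, 0.049)
wrist a (array([0.5192, 0.0501]), 2602, 0.0012, 0.0499)
wrist b (array([ 0.3743, -0.3151]), 327, 0.0008, 0.0413)
wrist c (array([ 0.459, -0.177]), 1468, 0.001, 0.0447)
wrist d None
wrist e (array([ 0.6735, -0.1064]), 587, 0.0009, 0.049)
```

>>> arm_command(moves="0 0 0 -0.42 0.97 0 -0.2; 0 0 0 -0.42 0.97 0 -0.2; 0 0 0 -0.42 0.97 0 -0.2; 0 0 0 -0.42 0.97 0 -0.2; 0 0 0 -0.42 0.97 0 -0.2; 0 0 0 -0.42 0.97 0 -0.2; 0 0 0 -0.42 0.97 0 -0.2; 0 0 0 -0.42 0.97 0 -0.2; 0 0 0 -0.42 0.97 0 -0.2; 0 0 0 -0.42 0.97 0 -0.2; 0 0 0 -0.42 0.97 0 -0.2; 0 0 0 -0.40 0.97 0 -0.2")

```text
clock: 13.5
tcp_pos: [0.3681, -0.3727, 0.1506]
eef_rot: [[1.0, -0.001, -0.002], [-0.001, -1.0, 0.001], [-0.002, -0.001, -1.0]]
wrist_force: [0.8, 0.8, -0.3]
opening: 0.034
gripper_force: 0.0
```

```bash
python3 meas.py a:.5173:.0523:.012,b,c,d,e scene,side,wrist
```

```text
13.5 [ 0.3681 -0.3727  0.1506] [-0.42  0.18 -0.43 -0.   -0.96  1.99]
scene a (array([0.5165, 0.0518]), 241, 0.0012, 0.0496)
scene b (array([ 0.3713, -0.3147]), 125, 0.0015, 0.0417)
scene c (array([ 0.4564, -0.1767]), 122, 0.0012, 0.0446)
scene d (array([ 0.6101, -0.2857]), 93, 0.0013, 0.0465)
scene e (array([ 0.6716, -0.1056]), 80, 0.0016, 0.0482)
side a (array([0.5188, 0.0528]), 225, 0.001, 0.0503)
side b (array([ 0.374 , -0.3139]), 134, 0.0013, 0.0417)
side c (array([ 0.4588, -0.1757]), 121, 0.0015, 0.0446)
side d (array([ 0.6122, -0.2847]), 72, 0.0011, 0.0468)
side e (array([ 0.6736, -0.105 ]), 62, 0.0012, 0.0495)
wrist a None
wrist b (array([ 0.3742, -0.3168]), 2090, 0.0011, 0.0419)
wrist c (array([ 0.4592, -0.1789]), 1344, 0.001, 0.045)
wrist d None
wrist e None
```

>>> arm_command(moves="0 0 0 0.15 0 0.5 -0.2; 0 0 0 0 0 0.8 -0.2; 0 0 0 0 0 0.8 -0.2; 0 0 0 0 0 0.8 -0.2; 0 0 0 0 0 0.6 -0.2; 0 0 0 0 0 0.35 -0.2; 0 0 0 0 0 0 -0.2; 0 0 0 0 0 0 -1; 0 0 0 0 0 0 -1; 0 0 0 0 0 0 -1; 0 0 0 0 0 0 -1; 0 0 0 0 0 0 -1", grip_force=80)

```text
clock: 14.65
tcp_pos: [0.3746, -0.3716, 0.0368]
eef_rot: [[1.0, -0.0, 0.001], [-0.0, -1.0, -0.0], [0.001, 0.0, -1.0]]
wrist_force: [0.5, 2.1, 2.0]
opening: 0.0017
gripper_force: 75.8
```

>>> arm_command(moves="0 0 0 0 0 0 -1; 0 0 0 0 0 -0.2 -1; 0 0 0 0 0 -0.4 -1; 0 0 0 0 0 -0.6 -1; 0 0 0 0 0 -0.6 -1; 0 0 0 0 0 -0.6 -1; 0 0 0 0 0 -0.6 -1; 0 0 0 0 0 -0.4 -1; 0 0 0 0 0 -0.2 -1; 0 0 0 0 0 0 -1")

```text
clock: 15.48
tcp_pos: [0.3747, -0.372, 0.1454]
eef_rot: [[1.0, -0.0, 0.002], [-0.0, -1.0, -0.001], [0.002, 0.001, -1.0]]
wrist_force: [-0.2, -0.1, -3.1]
opening: 0.0018
gripper_force: 76.8
```

```bash
cat > hold.py <<'E'
import sys
from h import *
from scipy.optimize import least_squares
k=sys.argv[1];r=BW[k][0];off=r-.002;dz=float(sys.argv[2]) # rim height over tcp
for n in("scene","side"):
    im=cams.read_camera(n);P=cloud(im);s=robot.read_state();t=s["tcp_pos"]
    cv2.imwrite(f"pics/hold_{n}.png",im["color"][...,::-1])
    x,y,z=t[0],t[1]+off,t[2]+dz;sx=sy=0.
    for it in range(6):
        X,Y,Z=P[...,0]-x,P[...,1]-y,P[...,2]-z
        m=(abs(np.hypot(X,Y)-r+.002)<(.015 if it<3 else .006))&(abs(Z-sx*X-sy*Y)<(.012 if it<3 else .006))&(P[...,1]>t[1]+.012)
        q=P[m]
        if len(q)<15:print("few");break
        c=least_squares(lambda s:np.hypot(q[:,0]-s[0],q[:,1]-s[1])-(r-.002),[x,y],loss="soft_l1",f_scale=.002).x;x,y=c
        w=np.linalg.lstsq(np.c_[q[:,0]-x,q[:,1]-y,np.ones(len(q))],q[:,2],rcond=None)[0];sx,sy,z=w
    print(n,t.round(4),"c",np.round([x,y,z],4),"off",np.round([x-t[0],y-t[1],z-t[2]],4),"slopes",round(sx,3),round(sy,3),len(q))
E
python3 hold.py b .006
```

```text
scene [ 0.3742 -0.3716  0.1443] c [ 0.3737 -0.3117  0.142 ] off [-0.0005  0.0599 -0.0023] slopes -0.014 -0.088 164
side [ 0.3738 -0.3713  0.1435] c [ 0.3751 -0.3108  0.1417] off [ 0.0013  0.0605 -0.0017] slopes -0.006 -0.106 162
```

>>> arm_command(moves="0 0 0 0.2 -0.5 0 -1; 0 0 0 0.39 -0.98 0 -1; 0 0 0 0.39 -0.98 0 -1; 0 0 0 0.39 -0.98 0 -1; 0 0 0 0.39 -0.98 0 -1; 0 0 0 0.39 -0.98 0 -1; 0 0 0 0.39 -0.98 0 -1; 0 0 0 0.39 -0.98 0 -1; 0 0 0 0.39 -0.98 0 -1; 0 0 0 0.39 -0.98 0 -1; 0 0 0 0.39 -0.98 0 -1; 0 0 0 0.39 -0.98 0 -1")

```text
clock: 16.58
tcp_pos: [0.5084, -0.0318, 0.1427]
eef_rot: [[1.0, -0.0, -0.002], [-0.0, -1.0, -0.001], [-0.002, 0.001, -1.0]]
wrist_force: [0.9, -0.6, -2.9]
opening: 0.0018
gripper_force: 76.9
```

>>> arm_command(moves="0 0 0 0.2 -0.6 0 -1; 0 0 0 0.08 -0.25 0 -1; 0.9 0 0 0 0 0 -1; 0 0 0 0 0.1 0.4 -1; 0 0 0 0 0.1 0.6 -1; 0 0 0 0 0 0.6 -1; 0 0 0 0 0 0.4 -1; 0 0 0 0 0 0 -1; 0 0 0 0 0 0 -1")

```text
clock: 17.33
tcp_pos: [0.5163, -0.0088, 0.0826]
eef_rot: [[1.0, -0.001, -0.003], [-0.001, -0.996, 0.093], [-0.003, -0.093, -0.996]]
wrist_force: [-0.3, -1.3, -3.3]
opening: 0.002
gripper_force: 77.3
```

```bash
python3 hold.py b .006
```

```text
scene [ 0.5172 -0.0085  0.0835] c [0.5153 0.0507 0.0853] off [-0.0019  0.0592  0.0018] slopes -0.001 -0.012 229
side [ 0.5177 -0.0083  0.0841] c [0.5179 0.0518 0.0868] off [0.0002 0.0601 0.0027] slopes 0.001 0.003 215
```

>>> arm_command(moves="0 0 0 0.03 0.04 0.3 -1; 0 0 0 0 0 0.25 -1; 0 0 0 0 0 0.15 -1; 0 0 0 0 0 0.06 -1; 0 0 0 0 0 0 -1; 0 0 0 0 0 0 -1")

```text
clock: 17.93
tcp_pos: [0.5183, -0.0071, 0.0608]
eef_rot: [[1.0, -0.0, -0.0], [-0.0, -0.996, 0.094], [-0.0, -0.094, -0.996]]
wrist_force: [0.0, -0.0, -3.2]
opening: 0.0019
gripper_force: 77.6
```

```bash
python3 hold.py b .006
```

```text
scene [ 0.5185 -0.0071  0.061 ] c [0.5173 0.0521 0.06  ] off [-0.0012  0.0592 -0.0011] slopes 0.005 -0.095 202
side [ 0.5186 -0.0071  0.0611] c [0.519  0.0534 0.0626] off [0.0005 0.0605 0.0015] slopes -0.024 -0.074 175
```

>>> arm_command(moves="0 0 0 0 0 0.08 -1; 0 0 0 0 0 0.04 -1; 0 0 0 0 0 0 -1; 0 0 0 0 0 0 -0.85; 0 0 0 0 0 0 -0.7; 0 0 0 0 0 0 -0.6; 0 0 0 0 0 0 -0.6; 0 0 0 0 0 0 -0.6; 0 0 0 0 0 -0.2 -0.6; 0 0 0 0 0 -0.5 -0.5; -0.9 0 0 0 0 -0.6 -0.4; 0 0 0 0 0 -0.6 -0.4")

```text
clock: 19.03
tcp_pos: [0.5187, -0.0108, 0.1152]
eef_rot: [[1.0, -0.002, 0.001], [-0.002, -1.0, -0.006], [0.001, 0.006, -1.0]]
wrist_force: [0.1, -0.1, -0.2]
opening: 0.0254
gripper_force: 0.0
```

>>> arm_command(moves="0 0 0 0 0 -0.8 -0.2; 0 0 0 0 0.5 -0.8 -0.2; 0 0 0 -0.2 0.9 0 -0.2; 0 0 0 -0.2 0.9 0 -0.2; 0 0 0 -0.2 0 0 -0.2")

```text
clock: 19.45
tcp_pos: [0.4999, -0.082, 0.1631]
eef_rot: [[1.0, -0.002, 0.001], [-0.002, -1.0, -0.0], [0.001, 0.0, -1.0]]
wrist_force: [-0.3, 0.1, 0.2]
opening: 0.034
gripper_force: 0.0
```

```bash
python3 meas.py a:.5173:.0523:.012,b:.5173:.0523:.020,c,d,e scene,side,wrist
```

```text
19.45 [ 0.4999 -0.082   0.1631] [ 0.23  0.14 -0.45  0.   -0.98  1.34]
scene a (array([0.5152, 0.0501]), 341, 0.0036, 0.0507)
scene b (array([0.5169, 0.0526]), 205, 0.0014, 0.0618)
scene c (array([ 0.4566, -0.1765]), 105, 0.0015, 0.0443)
scene d (array([ 0.6099, -0.2858]), 93, 0.0016, 0.0466)
scene e (array([ 0.6713, -0.1057]), 79, 0.0014, 0.0484)
side a (array([0.5187, 0.0518]), 344, 0.0021, 0.0506)
side b (array([0.5191, 0.0531]), 200, 0.0011, 0.0619)
side c (array([ 0.459 , -0.1759]), 119, 0.0013, 0.045)
side d None
side e (array([ 0.6735, -0.1051]), 68, 0.0013, 0.0491)
wrist a (array([0.5192, 0.047 ]), 4411, 0.0045, 0.0503)
wrist b (array([0.5196, 0.0502]), 2750, 0.0011, 0.0619)
wrist c (array([ 0.4596, -0.1773]), 1378, 0.001, 0.0447)
wrist d (array([ 0.612 , -0.2868]), 873, 0.0009, 0.0466)
wrist e None
```

>>> arm_command(moves="0 0 0 -0.28 0.9 0.2 -0.2; 0 0 0 -0.28 0.9 0.2 -0.2; 0 0 0 -0.28 0.95 0.2 -0.2; 0 0 0 -0.28 0.95 0.2 -0.2; 0 0 0 -0.28 0.98 0.2 -0.2; 0 0 0 0 0 0.6 -0.2; 0 0 0 0 0 0.8 -0.2; 0 0 0 0 0 0.8 -0.2; 0 0 0 0 0 0.5 -0.2; 0 0 0 0 0 0.35 -0.2; 0 0 0 0 0 0.08 -0.2; 0 0 0 0 0 0 -0.2")

```text
clock: 20.6
tcp_pos: [0.4584, -0.2193, 0.0375]
eef_rot: [[1.0, 0.001, -0.002], [0.001, -1.0, 0.0], [-0.002, -0.0, -1.0]]
wrist_force: [-0.1, -0.0, 0.2]
opening: 0.034
gripper_force: 0.0
```

>>> arm_command(moves="0 0 0 0 0 0 -1; 0 0 0 0 0 0 -1; 0 0 0 0 0 0 -1; 0 0 0 0 0 0 -1; 0 0 0 0 0 0 -1; 0 0 0 0 0 0 -1; 0 0 0 0 0 -0.2 -1; 0 0 0 0 0 -0.5 -1; 0 0 0 0 0 -0.8 -1; 0 0 0 0 0 -0.8 -1; 0 0 0 0 0 -0.8 -1; 0 0 0 0 0 -0.5 -1", grip_force=80)

```text
clock: 21.6
tcp_pos: [0.4586, -0.2201, 0.1489]
eef_rot: [[1.0, -0.0, 0.002], [-0.0, -1.0, -0.0], [0.002, 0.0, -1.0]]
wrist_force: [0.4, -0.8, -1.3]
opening: 0.0013
gripper_force: 67.9
```

```bash
python3 hold.py c .006; python3 meas.py b:.5173:.0523:.020,d,e scene,side,wrist
```

```text
scene [ 0.4599 -0.2204  0.1511] c [ 0.4559 -0.1728  0.1492] off [-0.0039  0.0475 -0.0019] slopes 0.023 -0.082 153
side [ 0.4596 -0.2201  0.1493] c [ 0.4595 -0.1722  0.1529] off [-0.0001  0.048   0.0037] slopes -0.005 -0.064 135
21.7 [ 0.4596 -0.2201  0.1493] [-0.06  0.16 -0.47  0.   -0.94  1.63]
scene b (array([0.5169, 0.0527]), 214, 0.0014, 0.0617)
scene d (array([ 0.6097, -0.2859]), 95, 0.0017, 0.0461)
scene e (array([ 0.671 , -0.1056]), 78, 0.0015, 0.0489)
side b (array([0.5192, 0.0535]), 202, 0.0011, 0.0621)
side d (array([ 0.6124, -0.2847]), 79, 0.0013, 0.0467)
side e (array([ 0.6734, -0.1047]), 65, 0.0011, 0.0495)
wrist b None
wrist d (array([ 0.6124, -0.2871]), 836, 0.0011, 0.0469)
wrist e None
```

>>> arm_command(moves="0 0 0 0.25 -0.7 0 -1; 0 0 0 0.25 -0.9 0 -1; 0 0 0 0.25 -0.95 0 -1; 0 0 0 0.25 -0.95 0 -1; 0 0 0 0.25 -0.95 0 -1; 0 0 0 0.25 -0.95 0 -1; 0 0 0 0.25 -0.95 0 -1; 0 0 0 0.2 -0.75 0 -1; 0 0 0 0 -0.4 0 -1; 0.7 0 0 0 0.05 0.6 -1; 0 0 0 0 0.05 0.7 -1; 0 0 0 0 0 0.5 -1")

```text
clock: 22.85
tcp_pos: [0.5155, 0.0043, 0.0899]
eef_rot: [[1.0, -0.002, -0.003], [-0.001, -0.997, 0.073], [-0.003, -0.073, -0.997]]
wrist_force: [-0.9, 0.5, -2.5]
opening: 0.0012
gripper_force: 68.1
```

>>> arm_command(moves="0 0 0 0 0 0 -1; 0 0 0 0 0 0 -1")

```text
clock: 23.02
tcp_pos: [0.5156, 0.0041, 0.0909]
eef_rot: [[1.0, -0.001, -0.004], [-0.001, -0.997, 0.072], [-0.004, -0.072, -0.997]]
wrist_force: [0.7, 0.3, -1.7]
opening: 0.0014
gripper_force: 68.1
```

```bash
python3 hold.py c .006
```

```text
scene [0.5165 0.0044 0.092 ] c [0.5128 0.0513 0.0937] off [-0.0037  0.047   0.0017] slopes -0.015 -0.009 168
side [0.517  0.0046 0.0926] c [0.5159 0.0525 0.0974] off [-0.0011  0.0479  0.0047] slopes -0.002 0.007 162
```

>>> arm_command(moves="0 0 0 0.12 0.02 0.3 -1; 0 0 0 0 0 0.25 -1; 0 0 0 0 0 0.15 -1; 0 0 0 0 0 0.07 -1; 0 0 0 0 0 0 -1; 0 0 0 0 0 0 -1; 0 0 0 0 0 0 -1")

```text
clock: 23.7
tcp_pos: [0.5206, 0.0059, 0.0694]
eef_rot: [[1.0, -0.0, 0.0], [-0.0, -0.997, 0.073], [0.0, -0.073, -0.997]]
wrist_force: [-0.1, 0.9, -2.4]
opening: 0.0014
gripper_force: 68.1
```

```bash
python3 hold.py c .006
```

```text
scene [0.5206 0.0059 0.0694] c [0.5179 0.0531 0.0691] off [-0.0028  0.0472 -0.0003] slopes -0.028 -0.107 137
side [0.5206 0.006  0.0694] c [0.5196 0.0543 0.0705] off [-0.001   0.0484  0.0011] slopes -0.022 -0.117 127
```

>>> arm_command(moves="0 0 0 -0.02 0.02 0.06 -1; 0 0 0 0 0 0.03 -1; 0 0 0 0 0 0 -1; 0 0 0 0 0 0 -0.85; 0 0 0 0 0 0 -0.7; 0 0 0 0 0 0 -0.6; 0 0 0 0 0 0 -0.6; 0 0 0 0 0 0 -0.6; 0 0 0 0 0 -0.2 -0.6; 0 0 0 0 0 -0.5 -0.5; -0.7 0 0 0 0 -0.6 -0.4; 0 0 0 0 0 -0.6 -0.4")

```text
clock: 24.8
tcp_pos: [0.5198, 0.0023, 0.1241]
eef_rot: [[1.0, -0.001, -0.0], [-0.001, -1.0, -0.005], [-0.0, 0.005, -1.0]]
wrist_force: [0.2, 1.8, -0.5]
opening: 0.0257
gripper_force: 0.0
```

>>> arm_command(moves="0 0 0 0 0 -0.6 -0.2; 0 0 0 0 0.5 -0.4 -0.2; 0 0 0 0.3 0.9 0 -0.2; 0 0 0 0.3 0.9 0 -0.2; 0 0 0 0.3 0.9 0 -0.2; 0 0 0 0.3 0.9 0 -0.2; 0 0 0 0.3 0.9 0 -0.2; 0 0 0 0 0 0 -0.2")

```text
clock: 25.47
tcp_pos: [0.5658, -0.151, 0.1534]
eef_rot: [[1.0, -0.003, 0.0], [-0.003, -1.0, -0.001], [0.0, 0.001, -1.0]]
wrist_force: [0.6, 1.0, -0.1]
opening: 0.0347
gripper_force: 0.0
```

```bash
python3 meas.py b:.5173:.0523:.020,c:.518:.053:.028,d,e scene,side,wrist
```

```text
25.4667 [ 0.5658 -0.151   0.1534] [ 0.07  0.28 -0.3   0.   -1.    1.49]
scene b (array([0.5151, 0.0516]), 301, 0.0029, 0.0625)
scene c (array([0.5172, 0.0532]), 162, 0.0012, 0.0729)
scene d (array([ 0.61  , -0.2863]), 87, 0.0018, 0.0467)
scene e (array([ 0.6711, -0.1059]), 78, 0.001, 0.0486)
side b (array([0.5191, 0.053 ]), 314, 0.0022, 0.0627)
side c (array([0.5194, 0.0536]), 165, 0.0012, 0.0729)
side d (array([ 0.613 , -0.2853]), 26, 0.001, 0.0466)
side e (array([ 0.6738, -0.1047]), 67, 0.0012, 0.0495)
wrist b (array([0.5196, 0.0578]), 2660, 0.0056, 0.0622)
wrist c (array([0.5208, 0.0514]), 1341, 0.0009, 0.0728)
wrist d (array([ 0.6127, -0.2866]), 1723, 0.0011, 0.0467)
wrist e (array([ 0.6735, -0.1076]), 1274, 0.001, 0.049)
```

>>> arm_command(moves="0 0 0 0.26 0.9 0.1 -0.2; 0 0 0 0.26 0.94 0.1 -0.2; 0 0 0 0.26 0.94 0.1 -0.2; 0 0 0 0.26 0.94 0.1 -0.2; 0 0 0 0.26 0.94 0.1 -0.2; 0 0 0 0.24 0.97 0.1 -0.2; 0 0 0 0 0 0.6 -0.2; 0 0 0 0 0 0.8 -0.2; 0 0 0 0 0 0.8 -0.2; 0 0 0 0 0 0.5 -0.2; 0 0 0 0 0 0.4 -0.2; 0 0 0 0 0 0 -0.2")

```text
clock: 26.62
tcp_pos: [0.6096, -0.3148, 0.0397]
eef_rot: [[1.0, 0.001, -0.004], [0.001, -1.0, 0.001], [-0.004, -0.001, -1.0]]
wrist_force: [0.8, -0.1, -0.0]
opening: 0.034
gripper_force: 0.0
```

>>> arm_command(moves="0 0 0 0 0 0 -0.2; 0 0 0 0 0 0 -1; 0 0 0 0 0 0 -1; 0 0 0 0 0 0 -1; 0 0 0 0 0 0 -1; 0 0 0 0 0 0 -1; 0 0 0 0 0 0 -1; 0 0 0 0 0 0 -1", grip_force=80)

```text
clock: 27.28
tcp_pos: [0.6118, -0.3168, 0.0439]
eef_rot: [[1.0, 0.0, 0.002], [0.0, -1.0, -0.001], [0.002, 0.001, -1.0]]
wrist_force: [-0.2, -0.4, 6.2]
opening: 0.0015
gripper_force: 66.5
```

>>> arm_command(moves="0 0 0 0 0 -0.2 -1; 0 0 0 0 0 -0.5 -1; 0 0 0 0 0 -0.8 -1; 0 0 0 0 0 -0.8 -1; 0 0 0 0 0 -0.8 -1; 0 0 0 0 0 -0.5 -1; 0 0 0 0 0 0 -1; 0 0 0 0 0 0 -1")

```text
clock: 27.95
tcp_pos: [0.6111, -0.3162, 0.1512]
eef_rot: [[1.0, -0.001, 0.002], [-0.001, -1.0, 0.0], [0.002, -0.0, -1.0]]
wrist_force: [0.3, -0.6, -2.5]
opening: 0.0015
gripper_force: 65.4
```

```bash
python3 hold.py d .006; python3 meas.py c:.518:.053:.028,e scene,side
```

```text
scene [ 0.6104 -0.316   0.1498] c [ 0.6107 -0.2793  0.1495] off [ 0.0003  0.0367 -0.0003] slopes 0.017 -0.05 118
side [ 0.6101 -0.3159  0.1491] c [ 0.6122 -0.2778  0.1501] off [0.0022 0.0381 0.001 ] slopes -0.023 -0.075 87
28.05 [ 0.6101 -0.3159  0.1491] [-0.2   0.43 -0.06 -0.   -1.07  1.77]
scene c (array([0.5172, 0.0531]), 158, 0.0014, 0.0731)
scene e (array([ 0.6714, -0.1058]), 73, 0.0013, 0.049)
side c (array([0.5194, 0.0536]), 160, 0.0011, 0.0731)
side e (array([ 0.6733, -0.1052]), 68, 0.0012, 0.0492)
```

>>> arm_command(moves="0 0 0 -0.2 -0.6 0 -1; 0 0 0 -0.28 -0.98 0 -1; 0 0 0 -0.28 -0.98 0 -1; 0 0 0 -0.28 -0.98 0 -1; 0 0 0 -0.28 -0.98 0 -1; 0 0 0 -0.28 -0.98 0 -1; 0 0 0 -0.28 -0.98 0 -1; 0 0 0 -0.28 -0.98 0 -1; 0 0 0 -0.28 -0.98 0 -1; 0 0 0 -0.28 -0.98 0 -1; 0 0 0 -0.28 -0.98 0 -1; 0 0 0 -0.1 -0.6 0 -1")

```text
clock: 29.15
tcp_pos: [0.5165, 0.0156, 0.1496]
eef_rot: [[1.0, 0.001, -0.001], [0.001, -1.0, -0.0], [-0.001, 0.0, -1.0]]
wrist_force: [0.7, 0.3, -0.8]
opening: 0.0013
gripper_force: 65.6
```

>>> arm_command(moves="0.6 0 0 0 0 0 -1; 0 0 0 0 0.1 0.4 -1; 0 0 0 0 0.02 0.6 -1; 0 0 0 0 0 0.4 -1; 0 0 0 0 0 0 -1; 0 0 0 0 0 0 -1; 0 0 0 0 0 0 -1")

```text
clock: 29.73
tcp_pos: [0.5183, 0.0127, 0.1084]
eef_rot: [[1.0, -0.0, -0.0], [-0.0, -0.998, 0.062], [-0.0, -0.062, -0.998]]
wrist_force: [-0.0, -0.1, -0.9]
opening: 0.0012
gripper_force: 65.5
```

```bash
python3 hold.py d .006
```

```text
scene [0.5185 0.0128 0.1088] c [0.5185 0.0487 0.1098] off [0.     0.0358 0.0011] slopes -0.003 0.007 134
side [0.5185 0.0128 0.1089] c [0.5204 0.0497 0.1111] off [0.0018 0.0369 0.0022] slopes -0.003 0.007 120
```

>>> arm_command(moves="0 0 0 -0.03 -0.08 0.3 -1; 0 0 0 0 0 0.3 -1; 0 0 0 0 0 0.2 -1; 0 0 0 0 0 0.06 -1; 0 0 0 0 0 0 -1; 0 0 0 0 0 0 -1; 0 0 0 0 0 0 -1")

```text
clock: 30.42
tcp_pos: [0.5173, 0.0168, 0.0827]
eef_rot: [[1.0, -0.0, 0.0], [-0.0, -0.998, 0.063], [0.0, -0.063, -0.998]]
wrist_force: [-0.2, 0.8, -1.7]
opening: 0.0015
gripper_force: 65.6
```

```bash
python3 hold.py d .006
```

```text
scene [0.5174 0.0168 0.0828] c [0.5171 0.053  0.0822] off [-0.0002  0.0362 -0.0007] slopes 0.004 -0.188 117
side [0.5174 0.0168 0.0829] c [0.5192 0.0544 0.0827] off [ 0.0018  0.0376 -0.0001] slopes -0.015 -0.163 92
```

>>> arm_command(moves="0 0 0 0 0.01 0.06 -1; 0 0 0 0 0 0.04 -1; 0 0 0 0 0 0 -1; 0 0 0 0 0 0 -0.85; 0 0 0 0 0 0 -0.7; 0 0 0 0 0 0 -0.6; 0 0 0 0 0 0 -0.6; 0 0 0 0 0 0 -0.6; 0 0 0 0 0 -0.2 -0.6; 0 0 0 0 0 -0.5 -0.5; -0.6 0 0 0 0 -0.6 -0.4; 0 0 0 0 0 -0.6 -0.4")

```text
clock: 31.52
tcp_pos: [0.5171, 0.0139, 0.1373]
eef_rot: [[1.0, -0.001, -0.0], [-0.001, -1.0, -0.004], [-0.0, 0.004, -1.0]]
wrist_force: [0.5, 0.6, -0.3]
opening: 0.0255
gripper_force: 0.0
```

>>> arm_command(moves="0 0 0 0 0 -0.6 -0.2; 0 0 0 0.2 0.5 -0.2 -0.2; 0 0 0 0.9 0.7 0 -0.2; 0 0 0 0.9 0.7 0 -0.2; 0 0 0 0.9 0.7 0 -0.2; 0 0 0 0.9 0.7 0 -0.2; 0 0 0 0.6 0.6 0 -0.2; 0 0 0 0 0 0 -0.2; 0 0 0 0 0 0 -0.2")

```text
clock: 32.27
tcp_pos: [0.6494, -0.104, 0.1598]
eef_rot: [[1.0, -0.002, -0.001], [-0.002, -1.0, -0.0], [-0.001, 0.0, -1.0]]
wrist_force: [-0.8, 0.2, 0.4]
opening: 0.0337
gripper_force: 0.0
```

```bash
python3 meas.py c:.5173:.0523:.028,d:.518:.053:.036,e scene,side,wrist
```

```text
32.2667 [ 0.6494 -0.104   0.1598] [ 0.14  0.38 -0.12  0.   -1.07  1.43]
scene c (array([0.5164, 0.0516]), 262, 0.0071, 0.0735)
scene d (array([0.5158, 0.0535]), 120, 0.0012, 0.0824)
scene e (array([ 0.6713, -0.1051]), 83, 0.0013, 0.0482)
side c (array([0.5199, 0.0537]), 254, 0.0021, 0.0739)
side d (array([0.5177, 0.0544]), 123, 0.001, 0.083)
side e (array([ 0.6741, -0.1051]), 64, 0.0012, 0.049)
wrist c (array([0.5192, 0.0508]), 661, 0.0018, 0.0729)
wrist d (array([0.5195, 0.0517]), 217, 0.0008, 0.0828)
wrist e (array([ 0.6747, -0.1068]), 870, 0.001, 0.0489)
```

>>> arm_command(moves="0 0 0 0.4 0.44 0 -0.4; 0 0 0 0.39 0.44 0.2 -0.4; 0 0 0 0 0 0.6 -0.4; 0 0 0 0 0 0.7 -0.4; 0 0 0 0 0 0.8 -0.4; 0 0 0 0 0 0.7 -0.4; 0 0 0 0 0 0.5 -0.4; 0 0 0 0 0 0.36 -0.4; 0 0 0 0 0 0 -0.4; 0 0 0 0 0 0 -0.4; 0 0 0 0 0 0 -0.4")

```text
clock: 33.33
tcp_pos: [0.6736, -0.1289, 0.0462]
eef_rot: [[1.0, 0.001, 0.002], [0.001, -1.0, -0.0], [0.002, 0.0, -1.0]]
wrist_force: [-0.1, 0.7, 0.6]
opening: 0.0257
gripper_force: 0.0
```

>>> arm_command(moves="0 0 0 0 0 0 -1; 0 0 0 0 0 0 -1; 0 0 0 0 0 0 -1; 0 0 0 0 0 0 -1; 0 0 0 0 0 0 -1; 0 0 0 0 0 0 -1; 0 0 0 0 0 0 -1", grip_force=70)

```text
clock: 33.92
tcp_pos: [0.6731, -0.1296, 0.0453]
eef_rot: [[1.0, -0.0, 0.001], [-0.0, -1.0, -0.0], [0.001, 0.0, -1.0]]
wrist_force: [-1.5, -1.7, 5.3]
opening: 0.002
gripper_force: 66.9
```

>>> arm_command(moves="0 0 0 0 0 -0.2 -1; 0 0 0 0 0 -0.5 -1; 0 0 0 0 0 -0.8 -1; 0 0 0 0 0 -0.8 -1; 0 0 0 0 0 -0.8 -1; 0 0 0 0 0 -0.7 -1; 0 0 0 0 0 0 -1; 0 0 0 0 0 0 -1")

```text
clock: 34.58
tcp_pos: [0.6734, -0.1289, 0.1601]
eef_rot: [[1.0, -0.0, 0.003], [-0.0, -1.0, 0.001], [0.003, -0.001, -1.0]]
wrist_force: [0.3, -0.3, -1.3]
opening: 0.0018
gripper_force: 66.2
```

```bash
python3 hold.py e .006; python3 meas.py d:.517:.053:.036 scene,side
```

```text
scene [ 0.6725 -0.1288  0.1586] c [ 0.6718 -0.1022  0.1623] off [-0.0007  0.0267  0.0037] slopes -0.054 -0.087 85
side [ 0.6721 -0.1289  0.1577] c [ 0.6729 -0.1017  0.1605] off [0.0008 0.0273 0.0028] slopes -0.005 -0.158 67
34.6833 [ 0.6721 -0.1289  0.1577] [ 0.09  0.42 -0.06 -0.   -1.09  1.48]
scene d (array([0.5155, 0.0537]), 123, 0.0014, 0.083)
side d (array([0.5177, 0.0545]), 119, 0.0012, 0.0834)
```

>>> arm_command(moves="0 0 0 -0.5 -0.5 0 -1; 0 0 0 -0.86 -0.87 0 -1; 0 0 0 -0.86 -0.87 0 -1; 0 0 0 -0.86 -0.87 0 -1; 0 0 0 -0.86 -0.87 0 -1; 0 0 0 -0.86 -0.87 0 -1; 0 0 0 -0.4 -0.4 0 -1; 0.6 0 0 0 0.1 0.3 -1; 0 0 0 0 0 0.5 -1; 0 0 0 0 0 0.3 -1; 0 0 0 0 0 0 -1; 0 0 0 0 0 0 -1")

```text
clock: 35.78
tcp_pos: [0.5163, 0.0265, 0.1248]
eef_rot: [[1.0, -0.001, -0.002], [-0.0, -0.998, 0.061], [-0.002, -0.061, -0.998]]
wrist_force: [-0.1, -0.7, -0.6]
opening: 0.0021
gripper_force: 66.4
```

```bash
python3 hold.py e .006
```

```text
scene [0.5168 0.0266 0.1254] c [0.5152 0.0523 0.1267] off [-0.0017  0.0257  0.0013] slopes -0.101 -0.057 80
side [0.5171 0.0267 0.1258] c [0.5177 0.0533 0.1289] off [0.0006 0.0266 0.003 ] slopes -0.019 -0.096 79
```

>>> arm_command(moves="0.4 0 0 0 0.07 0.3 -1; 0 0 0 0 0 0.3 -1; 0 0 0 0 0 0.2 -1; 0 0 0 0 0 0.12 -1; 0 0 0 0 0 0 -1; 0 0 0 0 0 0 -1; 0 0 0 0 0 0 -1")

```text
clock: 36.47
tcp_pos: [0.517, 0.0275, 0.0984]
eef_rot: [[1.0, 0.0, 0.0], [0.0, -0.995, 0.104], [0.0, -0.104, -0.995]]
wrist_force: [-0.8, 0.1, -0.4]
opening: 0.0019
gripper_force: 66.4
```

```bash
python3 hold.py e .006 && python3 - <<'E'
import cv2,numpy as np
a=cv2.imread("pics/hold_scene.png")[220:310,265:355];b=cv2.imread("pics/hold_side.png")[230:320,205:295]
cv2.imwrite("pics/nest1.png",np.hstack([cv2.resize(x,(400,400),interpolation=cv2.INTER_CUBIC) for x in(a,b)]))
E
```

```text
scene [0.5171 0.0275 0.0985] c [0.5158 0.0532 0.102 ] off [-0.0013  0.0258  0.0035] slopes -0.05 -0.156 80
side [0.5171 0.0275 0.0985] c [0.5177 0.054  0.1034] off [0.0006 0.0265 0.0049] slopes 0.017 -0.195 68
```

View pics/nest1.png

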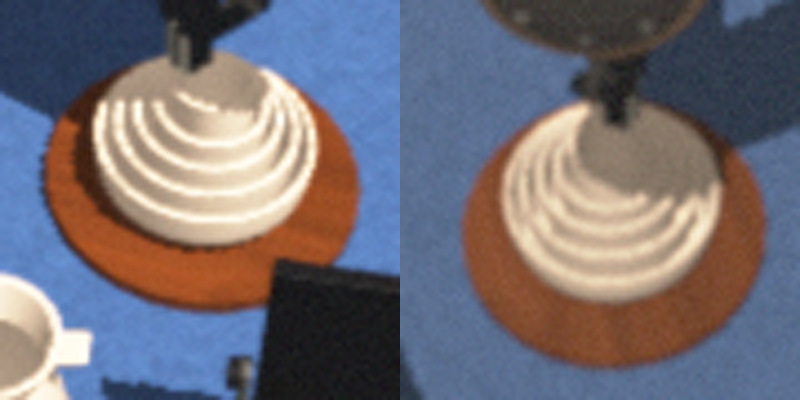

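Five rims are concentric on the board in both views: scene half at about (205,150), side half at about (612,200). Next I lower e and release it.

>>> arm_command(moves="0 0 0 0 0.02 0.12 -1; 0 0 0 0 0 0.1 -1; 0 0 0 0 0 0.05 -1; 0 0 0 0 0 0 -1; 0 0 0 0 0 0 -1")

```text
clock: 36.98
tcp_pos: [0.5167, 0.0274, 0.0898]
eef_rot: [[1.0, -0.0, -0.0], [-0.0, -0.995, 0.104], [-0.0, -0.104, -0.995]]
wrist_force: [0.5, -0.7, -1.2]
opening: 0.0015
gripper_force: 66.4
```

>>> arm_command(moves="0 0 0 0 0 0 -0.85; 0 0 0 0 0 0 -0.7; 0 0 0 0 0 0 -0.65; 0 0 0 0 0 0 -0.65; 0 0 0 0 0 0 -0.65; 0 0 0 0 0 -0.2 -0.65; 0 0 0 0 0 -0.5 -0.6; -1 0 0 0 0 -0.6 -0.5; 0 0 0 0 0 -0.6 -0.5; 0 0 0 0 0 -0.6 -0.4; 0 0 0 0 0.6 -0.4 -0.4; 0 0 0 0 0.6 0 -0.4")

```text
clock: 37.98
tcp_pos: [0.5185, -0.012, 0.1803]
eef_rot: [[1.0, 0.002, 0.005], [0.002, -1.0, 0.001], [0.005, -0.001, -1.0]]
wrist_force: [0.0, 0.1, 0.8]
opening: 0.0261
gripper_force: 0.0
```

>>> arm_command(moves="0 0 0 0 1 0 -0.2; 0 0 0 0 1 0 -0.2; 0 0 0 0 1 0 -0.2; 0 0 0 0 0 0 -0.2; 0 0 0 0 0 0 -0.2")

```text
clock: 38.4
tcp_pos: [0.5166, -0.104, 0.1772]
eef_rot: [[1.0, -0.003, 0.0], [-0.003, -1.0, -0.0], [0.0, 0.0, -1.0]]
wrist_force: [-1.1, 0.3, -0.4]
opening: 0.0348
gripper_force: 0.0
```

```bash
python3 meas.py a:.517:.053:.012,b:.517:.053:.02,c:.5173:.0523:.028,d:.517:.053:.036,e:.517:.054:.044 scene,side,wrist; python3 - <<'E'
import cv2,numpy as np
a=cv2.imread("pics/last_scene.png")[220:310,265:355];b=cv2.imread("pics/last_side.png")[230:320,205:295]
cv2.imwrite("pics/nest2.png",np.hstack([cv2.resize(x,(400,400),interpolation=cv2.INTER_CUBIC) for x in(a,b)]))
E
```

```text
38.4 [ 0.5166 -0.104   0.1772] [ 0.17  0.16 -0.39  0.   -1.02  1.39]
scene a (array([0.5134, 0.0492]), 295, 0.0038, 0.0506)
scene b (array([0.5141, 0.0507]), 281, 0.0035, 0.0625)
scene c (array([0.5149, 0.0505]), 212, 0.0037, 0.0734)
scene d (array([0.5153, 0.0535]), 188, 0.0044, 0.0834)
scene e (array([0.5157, 0.0534]), 88, 0.0012, 0.0925)
side a (array([0.5193, 0.0503]), 294, 0.0024, 0.0506)
side b (array([0.5191, 0.0512]), 259, 0.002, 0.0625)
side c (array([0.5198, 0.0518]), 225, 0.0023, 0.0734)
side d (array([0.5175, 0.0545]), 187, 0.0027, 0.0839)
side e (array([0.5181, 0.0537]), 87, 0.001, 0.0931)
wrist a (array([0.5181, 0.0514]), 2679, 0.0017, 0.0501)
wrist b (array([0.5186, 0.0517]), 2672, 0.0018, 0.0621)
wrist c (array([0.5191, 0.0525]), 2372, 0.0021, 0.0731)
wrist d (array([0.5186, 0.051 ]), 2621, 0.0023, 0.0832)
wrist e (array([0.5191, 0.0505]), 1311, 0.001, 0.0928)
```

View pics/nest2.png

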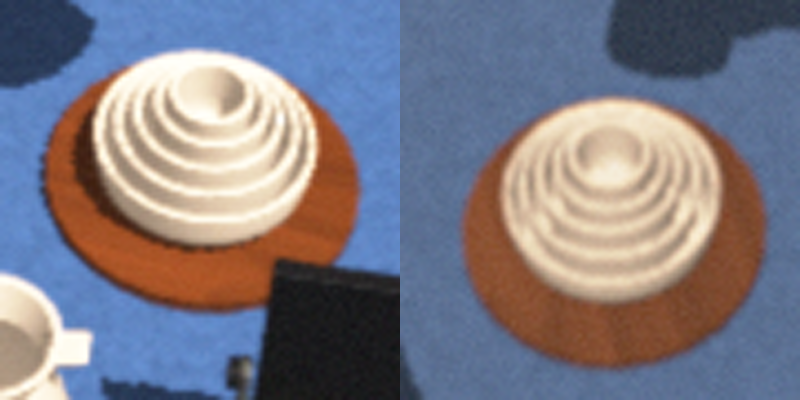

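```bash
cat > lamp.py <<'E'
from h import *
from scipy.optimize import least_squares
import sys
nrm0=np.array([float(x) for x in sys.argv[1].split(",")]) if len(sys.argv)>1 else np.array([.7,.7,.1])
hx=np.array([.592,.305,.13])
for n in(sys.argv[2].split(",") if len(sys.argv)>2 else ["scene","side"]):
    im=cams.read_camera(n);P=cloud(im);col=im["color"].astype(int)
    cv2.imwrite(f"pics/lamp_{n}.png",im["color"][...,::-1])
    q=P[np.hypot(P[...,0]-hx[0],P[...,1]-hx[1])<.1]
    q=q[(q[:,2]>.125)&(q[:,2]<.24)]
    best=None;rng=np.random.default_rng(0)
    for _ in range(500):
        a=q[rng.choice(len(q),3,False)];v=np.cross(a[1]-a[0],a[2]-a[0]);l=np.linalg.norm(v)
        if l<1e-4:continue
        v/=l
        if abs(v@nrm0)<.8*np.linalg.norm(nrm0):continue
        m=abs((q-a[0])@v)<.003
        if best is None or m.sum()>best.sum():best=m
    for _ in range(3):
        s=q[best];c=s.mean(0);v=np.linalg.svd(s-c)[2][2];v*=np.sign(v@nrm0);best=abs((q-c)@v)<.004
    h=np.array([-v[1],v[0],0]);h/=np.linalg.norm(h);u=np.cross(v,h);u*=np.sign(u[2])
    e=[np.percentile((s-c)@w,[1,99]) for w in(h,u)]
    mid=c+h*e[0].mean()
    print(n,len(s),"of",len(q),"n",v.round(3),"heading",np.degrees(np.arctan2(v[1],v[0])).round(1),"elev",np.degrees(np.arcsin(v[2])).round(1),"ext",np.round(e,3).tolist())
    # midplane point on lateral middle at z=.13 if this is the back/front face
    t=(.13-mid[2])/u[2];print("  face point at z=.13",(mid+u*t).round(4),"top",(mid+u*e[1][1]).round(4),"mid-panel top",(mid+u*e[1][1]-.006*v).round(4),"hinge est",(mid+u*t-.006*v).round(4))
E
python3 lamp.py; python3 - <<'E'
from h import *
for n in("scene","side"):
    P=np.load(n+".npy");im=cv2.imread(f"pics/{n}0.png").astype(int);u,v={"scene":(587,440),"side":(407,532)}[n];u=int(u*.64);v=int(v*.64)
    q=P[v-14:v+15,u-14:u+15].reshape(-1,3);q=q[(q[:,2]>.027)&(q[:,2]<.036)&(np.hypot(q[:,0]-.433,q[:,1]-.232)<.03)]
    print(n,"btn",len(q),np.median(q,axis=0).round(4),cv2.minEnclosingCircle(q[:,:2].astype(np.float32)))
E
```

```text
scene 2117 of 2312 n [0.708 0.7   0.098] heading 44.7 elev 5.6 ext [[-0.089, 0.088], [-0.049, 0.046]]
  face point at z=.13 [0.5957 0.3074 0.13  ] top [0.5894 0.3011 0.2205] mid-panel top [0.5852 0.2969 0.2199] hinge est [0.5915 0.3032 0.1294]
side 541 of 782 n [0.7   0.704 0.123] heading 45.1 elev 7.0 ext [[-0.102, 0.081], [-0.061, 0.035]]
  face point at z=.13 [0.5959 0.3123 0.13  ] top [0.5879 0.3042 0.2222] mid-panel top [0.5837 0.3    0.2215] hinge est [0.5917 0.3081 0.1293]
scene btn 55 [0.431  0.2301 0.0338] ((0.4300345480442047, 0.22940737009048462), 0.01552219595760107)
side btn 101 [0.436  0.2368 0.0298] ((0.43591514229774475, 0.23296727240085602), 0.021257830783724785)
```

>>> arm_command(moves="0 0 0.94 0 0 -0.5 0; 0 0 0.94 0 0 -0.5 0; 0 0 0.94 0 0 -0.5 0; 0 0 0.94 0 0 -0.5 0; 0 0 0.94 0 0 -0.5 0; 0 0 0.94 0 0 -0.5 0; 0 0 0.94 0 0 -0.5 0; 0 0 0.94 0 0 -0.5 0")

```text
clock: 39.32
tcp_pos: [0.5167, -0.1017, 0.2976]
eef_rot: [[0.703, -0.711, 0.0], [-0.711, -0.703, 0.0], [0.0, -0.0, -1.0]]
wrist_force: [-0.0, 0.1, 0.1]
opening: 0.0426
gripper_force: 0.0
```

>>> arm_command(moves="0 0 0 -0.66 -0.93 0 0; 0 0 0 -0.66 -0.93 0 0; 0 0 0 -0.66 -0.93 0 0; 0 0 0 -0.66 -0.93 0 0; 0 0 0 -0.66 -0.93 0 0; 0 0 0 -0.66 -0.93 0 0; 0 0 0 -0.66 -0.93 0 0; 0 0 0 -0.66 -0.93 0 0; 0 0 0 -0.66 -0.93 0 0; 0 0 0 -0.5 -0.7 0 0; 0 0 0 0 0 0 0; 0 0 0 0 0 0 0")

```text
clock: 40.32
tcp_pos: [0.5728, 0.2285, 0.296]
eef_rot: [[0.708, -0.706, -0.001], [-0.706, -0.708, -0.001], [-0.0, 0.001, -1.0]]
wrist_force: [0.1, 0.4, -0.4]
opening: 0.0429
gripper_force: 0.0
```

```bash
python3 lamp.py .7,.7,.1 side,wrist; python3 -c "
from h import *
s=robot.read_state();print(s['tcp_pos'],s['joint_positions'])"
```

```text
side 534 of 777 n [0.7   0.704 0.122] heading 45.2 elev 7.0 ext [[-0.103, 0.082], [-0.061, 0.036]]
  face point at z=.13 [0.5963 0.312  0.13  ] top [0.5882 0.3039 0.2227] mid-panel top [0.584  0.2997 0.222 ] hinge est [0.5921 0.3078 0.1293]
wrist 2198 of 3202 n [0.702 0.71  0.056] heading 45.4 elev 3.2 ext [[-0.05, 0.056], [-0.063, 0.028]]
  face point at z=.13 [0.6186 0.2686 0.13  ] top [0.6152 0.2651 0.2188] mid-panel top [0.611  0.2609 0.2184] hinge est [0.6144 0.2644 0.1297]
[0.57288264 0.22667042 0.2966412 ] [ 6.93351938e-01  2.28882458e-01 -2.12868860e-02  1.66038705e-05
 -1.32112999e+00  9.08886487e-02]
```

View pics/lamp_wrist.png

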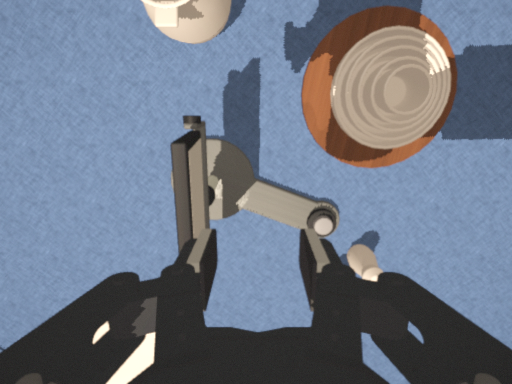

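>>> arm_command(moves="0.5 0 0 -0.68 -0.84 0 0; 0.42 0 0 -0.68 -0.84 0 0; 0 0 0 0 0 0 0; 0 0 0 0 0 0.5 0; 0 0 0 0 0 0.7 0; 0 0 0 0 0 0.7 0; 0 0 0 0 0 0.7 0; 0 0 0 0 0 0.48 0; 0 0 0 0 0 0 0; 0 0 0 0 0 0 0; 0 0 0 0 0 0 0")

```text
clock: 41.33
tcp_pos: [0.5872, 0.2968, 0.2077]
eef_rot: [[0.705, -0.706, 0.07], [-0.709, -0.702, 0.069], [0.001, -0.098, -0.995]]
wrist_force: [-0.8, 0.2, -0.5]
opening: 0.0425
gripper_force: 0.0
```

```bash
python3 - <<'E'
from h import *
s=robot.read_state();print(s['tcp_pos'],s['eef_rot'].round(3).tolist(),s['wrist_force'])
im=cams.read_camera("wrist");cv2.imwrite("pics/grip.png",im["color"][...,::-1])
E
```

```text
[0.58720326 0.29678383 0.20772808] [[0.705, -0.706, 0.07], [-0.709, -0.702, 0.069], [0.001, -0.098, -0.995]] [-0.76778429  0.21032771 -0.52374118]
```

View pics/grip.png

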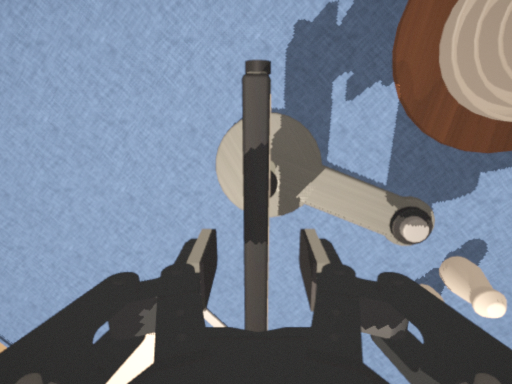

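>>> arm_command(moves="0 0 0 0 0 0 -1; 0 0 0 0 0 0 -1; 0 0 0 0 0 0 -1; 0 0 0 0 0 0 -1; 0 0 0 0 0 0 -1; 0 0 0 0 0 0 -1; 0 0 0 0 0 0 -1; 0 0 0 0 0 0 -1", grip_force=80)

```text
clock: 42.05
tcp_pos: [0.5871, 0.2974, 0.2075]
eef_rot: [[0.706, -0.705, 0.07], [-0.709, -0.702, 0.069], [0.001, -0.098, -0.995]]
wrist_force: [-1.4, -0.8, 6.0]
opening: 0.0096
gripper_force: 80.9
```

>>> arm_command(moves="0 -0.045 -0.45 0.012 0 0 -1; 0 -0.045 -0.45 0.012 0 0 -1; 0 -0.045 -0.45 0.012 0 0 -1; 0 -0.045 -0.45 0.012 0 0 -1; 0 -0.045 -0.45 0.012 0 0 -1; 0 -0.045 -0.45 0.012 0 0 -1; 0 -0.045 -0.45 0.012 0 0 -1; 0 -0.045 -0.45 0.012 0 0 -1; 0 -0.045 -0.45 0.012 0 0 -1; 0 -0.045 -0.45 0.012 0 0 -1; 0 0 0 0 0 0 -1; 0 0 0 0 0 0 -1")

```text
clock: 43.05
tcp_pos: [0.5899, 0.2949, 0.2075]
eef_rot: [[0.951, -0.307, 0.03], [-0.309, -0.947, 0.093], [-0.0, -0.097, -0.995]]
wrist_force: [-1.8, -1.6, 7.2]
opening: 0.0094
gripper_force: 81.0
```

```bash
python3 lamp.py .28,.95,.1 scene
```

```text
scene 1686 of 1937 n [0.307 0.946 0.105] heading 72.0 elev 6.0 ext [[-0.087, 0.094], [-0.046, 0.048]]
  face point at z=.13 [0.5938 0.3086 0.13  ] top [0.5909 0.2995 0.2204] mid-panel top [0.589  0.2938 0.2198] hinge est [0.592  0.3029 0.1294]
```

>>> arm_command(moves="0 -0.012 -0.12 0.003 0 0 -1; 0 -0.012 -0.12 0.003 0 0 -1; 0.5 0 0 0 0.138 0 -1; 0.5 0 0 0 0.138 0 -1; 0.5 0 0 0 0.138 0 -1; 0.5 0 0 0 0.138 0 -1; 0.5 0 0 0 0.138 0 -1; 0.5 0 0 0 0.138 0 -1; 0.5 0 0 0 0.138 0 -1; 0.5 0 0 0 0.138 0 -1; 0 0 0 0 0 0 -1; 0 0 0 0 0 0 -1")

```text
clock: 44.1
tcp_pos: [0.5808, 0.2643, 0.1971]
eef_rot: [[0.958, -0.251, 0.139], [-0.287, -0.833, 0.473], [-0.003, -0.493, -0.87]]
wrist_force: [-0.4, 2.1, -0.4]
opening: 0.0094
gripper_force: 80.0
```

```bash
python3 lamp.py .24,.83,.5 scene,side; python3 -c "
from h import *
s=robot.read_state();print(s['tcp_pos'],s['eef_rot'].round(4).tolist(),s['wrist_force'],s['torque'])"
```

```text
scene 2512 of 2870 n [0.248 0.821 0.515] heading 73.2 elev 31.0 ext [[-0.087, 0.09], [-0.047, 0.05]]
  face point at z=.13 [0.5941 0.309  0.13  ] top [0.5803 0.2632 0.2095] mid-panel top [0.5788 0.2583 0.2065] hinge est [0.5926 0.304  0.1269]
side 2137 of 2492 n [0.247 0.824 0.51 ] heading 73.3 elev 30.7 ext [[-0.092, 0.086], [-0.049, 0.05]]
  face point at z=.13 [0.595  0.3106 0.13  ] top [0.5814 0.265  0.2103] mid-panel top [0.5799 0.2601 0.2072] hinge est [0.5936 0.3057 0.1269]
[0.58084231 0.26453691 0.19714922] [[0.9585, -0.2489, 0.1387], [-0.2849, -0.8346, 0.4715], [-0.0016, -0.4915, -0.8709]] [-0.8697849  -1.37415209  1.05204908] [-1.49279961  0.37137055 -0.12392899]
```

>>> arm_command(moves="0 0 0 0 0 0 -0.6; 0 0 0 0 0 0 -0.3; 0 0 0 0 0 0 0; 0 0 0 0 0 0 0; 0 0 0 0 0 0 0; 0 0 0 0 0 -0.3 0; 0 0 0 0 0 -0.7 0; 0 0 0 0 0 -0.8 0; 0 0 0 0 0 -0.8 0; -0.9 0 0 0 0 -0.6 0; -0.9 0 0 0 0 -0.6 0; -0.9 0 0 0 0 0 0")

```text
clock: 45.2
tcp_pos: [0.5671, 0.2101, 0.3036]
eef_rot: [[0.958, -0.279, 0.073], [-0.288, -0.932, 0.219], [0.006, -0.231, -0.973]]
wrist_force: [0.9, 0.1, -0.3]
opening: 0.0425
gripper_force: 0.0
```

>>> arm_command(moves="-0.9 0 0 0 0 0 -1; -0.9 0 0 -0.5 0 0 -1; -0.4 0 0 -0.8 0 0 -1; 0 0 0 -0.8 0 0 -1; 0 0 0 -0.8 0 0 -1; 0 0 0 0 0 0 -1; 0 0 0 0 0 0 -1")

```text
clock: 45.78
tcp_pos: [0.4813, 0.2373, 0.2983]
eef_rot: [[0.959, -0.283, 0.001], [-0.283, -0.959, 0.004], [-0.001, -0.004, -1.0]]
wrist_force: [-0.5, -0.2, 0.4]
opening: 0.0003
gripper_force: 0.0
```

```bash
python3 lamp.py .24,.83,.5 scene,side; python3 - <<'E'
from h import *
s=robot.read_state();print(s['tcp_pos'],s['eef_rot'].round(3).tolist(),s["opening"])
im=cams.read_camera("wrist");P=cloud(im);cv2.imwrite("pics/btn.png",im["color"][...,::-1])
m=np.hypot(P[...,0]-.4335,P[...,1]-.232)<.03
q=P[m];print(len(q));h,e=np.histogram(q[:,2],bins=np.arange(-.004,.04,.002));print(list(zip((e[:-1]*1000).round().astype(int).tolist(),h.tolist())))
t=q[q[:,2]>.029];print(len(t),np.median(t,axis=0),cv2.minEnclosingCircle(t[:,:2].astype(np.float32)))
E
```

```text
scene 2545 of 2720 n [0.251 0.823 0.509] heading 73.1 elev 30.6 ext [[-0.087, 0.089], [-0.048, 0.049]]
  face point at z=.13 [0.5944 0.3087 0.13  ] top [0.5807 0.2637 0.2095] mid-panel top [0.5792 0.2587 0.2064] hinge est [0.5929 0.3037 0.1269]
side 2191 of 2374 n [0.247 0.824 0.51 ] heading 73.3 elev 30.7 ext [[-0.091, 0.087], [-0.05, 0.048]]
  face point at z=.13 [0.5947 0.3108 0.13  ] top [0.5811 0.2653 0.21  ] mid-panel top [0.5796 0.2604 0.207 ] hinge est [0.5932 0.3058 0.1269]
[0.48225467 0.23693704 0.29778864] [[0.959, -0.285, 0.0], [-0.285, -0.959, 0.003], [-0.001, -0.003, -1.0]] -0.00038164780752615276
1132
[(-4, 1), (-2, 2), (0, 0), (2, 0), (4, 0), (6, 1), (8, 13), (10, 272), (12, 137), (14, 8), (16, 10), (18, 7), (20, 15), (22, 184), (24, 181), (26, 9), (28, 7), (30, 15), (32, 137), (34, 133), (36, 0)]
288 [0.4369926  0.23226172 0.03391463] ((0.43631064891815186, 0.2322319746017456), 0.013845673762261868)
```

View pics/btn.png

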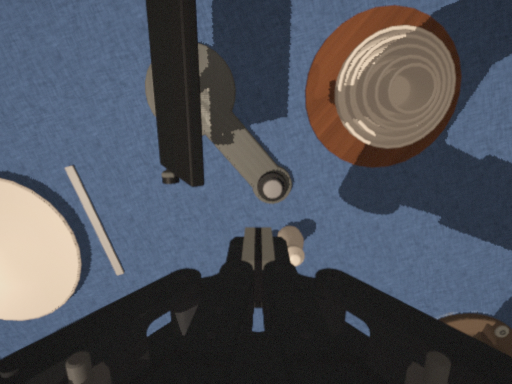

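>>> arm_command(moves="0 0 0 -0.5 0.2 0 -1; 0 0 0 -0.5 0.2 0.2 -1; 0 0 0 -0.47 0.18 0.5 -1; 0 0 0 0 0 0.9 -1; 0 0 0 0 0 0.9 -1; 0 0 0 0 0 0.9 -1; 0 0 0 0 0 0.9 -1; 0 0 0 0 0 0.9 -1; 0 0 0 0 0 0.9 -1; 0 0 0 0 0 0.8 -1; 0 0 0 0 0 0.5 -1; 0 0 0 0 0 0.3 -1")

```text
clock: 46.93
tcp_pos: [0.4344, 0.2323, 0.064]
eef_rot: [[0.958, -0.286, -0.003], [-0.286, -0.958, 0.0], [-0.003, 0.001, -1.0]]
wrist_force: [-0.5, -1.2, -0.6]
opening: -0.0001
gripper_force: 0.0
```

>>> arm_command(moves="0 0 0 0 0 0 -1; 0 0 0 0 0 0 -1; 0 0 0 0 0 0 -1")

```text
clock: 47.18
tcp_pos: [0.4353, 0.234, 0.0671]
eef_rot: [[0.958, -0.285, 0.0], [-0.285, -0.958, 0.004], [-0.001, -0.004, -1.0]]
wrist_force: [-0.9, -0.0, -0.2]
opening: 0.0002
gripper_force: 0.0
```

```bash
python3 lamp.py .24,.83,.5 scene; python3 -c "
from h import *
s=robot.read_state();print(s['tcp_pos'],s['wrist_force'])
a=cv2.imread('pics/lamp_scene.png')[240:340,300:433];cv2.imwrite('pics/press.png',cv2.resize(a,(798,600),interpolation=cv2.INTER_CUBIC))"
```

```text
scene 2534 of 2721 n [0.25  0.824 0.509] heading 73.1 elev 30.6 ext [[-0.086, 0.087], [-0.049, 0.049]]
  face point at z=.13 [0.5954 0.3083 0.13  ] top [0.5817 0.2633 0.2095] mid-panel top [0.5802 0.2584 0.2065] hinge est [0.5939 0.3033 0.1269]
[0.43527457 0.23418577 0.06727454] [ 0.38007636 -0.59096778  0.00910209]
```

View pics/press.png

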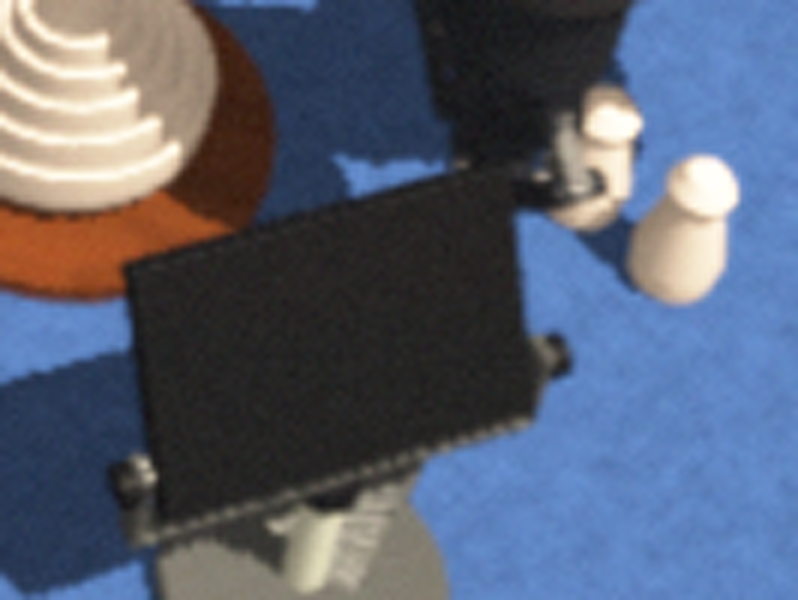

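The picture shows the gripper over the button at about (560,185), the shaker clear of it and the panel untouched. Now I press.

>>> arm_command(moves="0 0 0 0 0 0.5 -1; 0 0 0 0 0 0.4 -1; 0 0 0 0 0 0.2 -1; 0 0 0 0 0 0.12 -1; 0 0 0 0 0 0.1 -1; 0 0 0 0 0 0.06 -1; 0 0 0 0 0 0 -1; 0 0 0 0 0 0 -1; 0 0 0 0 0 0 -1")

```text
clock: 47.98
tcp_pos: [0.435, 0.2343, 0.0292]
eef_rot: [[0.959, -0.283, 0.002], [-0.283, -0.959, 0.004], [0.0, -0.005, -1.0]]
wrist_force: [-15.8, -5.4, 50.5]
opening: 0.0004
gripper_force: 25.0
```

>>> arm_command(moves="0 0 0 0 0 -0.04 -1; 0 0 0 0 0 -0.04 -1; 0 0 0 0 0 0 -1; 0 0 0 0 0 0 -1; 0 0 0 0 0 0 -1")

```text
clock: 48.4
tcp_pos: [0.4349, 0.2341, 0.0297]
eef_rot: [[0.959, -0.284, 0.001], [-0.284, -0.959, 0.004], [-0.0, -0.004, -1.0]]
wrist_force: [-8.2, -1.5, 24.3]
opening: 0.0002
gripper_force: 12.1
```

```bash
python3 -c "
from h import *
s=robot.read_state();print(s['tcp_pos'],s['wrist_force'],s['eef_rot'][:,2])
for n in ('side','scene','wrist'):
  P=cloud(cams.read_camera(n));q=P[np.hypot(P[...,0]-.435,P[...,1]-.233)<.03]
  h,e=np.histogram(q[:,2],bins=np.arange(.004,.05,.002));print(n,list(zip((e[:-1]*1000).round().astype(int).tolist(),h.tolist())))"
```

```text
[0.43487432 0.23413418 0.02971143] [-8.16549995 -1.45287022 24.30725158] [ 7.08872658e-04  3.98034001e-03 -9.99991827e-01]
side [(4, 3), (6, 7), (8, 13), (10, 22), (12, 40), (14, 34), (16, 15), (18, 1), (20, 9), (22, 12), (24, 32), (26, 25), (28, 12), (30, 6), (32, 4), (34, 1), (36, 2), (38, 2), (40, 2), (42, 3), (44, 1), (46, 2)]
scene [(4, 0), (6, 0), (8, 0), (10, 0), (12, 0), (14, 0), (16, 0), (18, 0), (20, 0), (22, 0), (24, 0), (26, 0), (28, 0), (30, 0), (32, 0), (34, 0), (36, 0), (38, 0), (40, 0), (42, 0), (44, 0), (46, 0)]
wrist [(4, 0), (6, 1), (8, 19), (10, 1250), (12, 1158), (14, 61), (16, 71), (18, 73), (20, 93), (22, 807), (24, 1113), (26, 340), (28, 92), (30, 0), (32, 35), (34, 74), (36, 81), (38, 101), (40, 98), (42, 93), (44, 116), (46, 123)]
```

>>> arm_command(moves="0 0 0 0 0 -0.2 -1; 0 0 0 0 0 -0.4 -1; 0 0 0 0 0 -0.8 -1; 0 0 0 0 0 -0.9 -1; 0 0 0 0 0 -0.9 -1; 0 0 0 0 0 -0.9 -1; 0 0 0 0 0 -0.9 -1; 0 0 0 0 0 -0.9 -1; 0 0 0 0 0 -0.9 -1; 0 0 0 0 0 0 -1; 0 0 0 0 0 0 -1; 0 0 0 0 0 0 -1")

```text
clock: 49.55
tcp_pos: [0.4343, 0.233, 0.2313]
eef_rot: [[0.958, -0.285, -0.001], [-0.285, -0.958, 0.004], [-0.002, -0.003, -1.0]]
wrist_force: [0.0, -0.2, -0.8]
opening: 0.0001
gripper_force: 0.0
```

```bash
python3 lamp.py .24,.83,.5 scene,side; python3 meas.py a:.517:.053:.012,d:.517:.053:.036,e:.517:.054:.044 scene,side; python3 - <<'E'
from h import *
im=cams.read_camera("wrist");P=cloud(im);q=P[np.hypot(P[...,0]-.4355,P[...,1]-.233)<.012];print("btn",np.nanmedian(q,axis=0),len(q))
for n in("scene","side"):
    im=cams.read_camera(n);P=cloud(im);P0=np.load(n+".npy")
    for k,(x,y,r) in dict(jug=(.765,.155,.1),tumbler=(.775,.025,.06),shakers=(.33,.235,.07)).items():
        f=lambda P:P[(np.hypot(P[...,0]-x,P[...,1]-y)<r)&(P[...,2]>.04)&(P[...,2]<.16)]
        a,b=f(P0),f(P);print(n,k,len(a),len(b),np.median(a,axis=0).round(4),np.median(b,axis=0).round(4))
    cv2.imwrite(f"pics/fin_{n}.png",cv2.resize(im["color"][...,::-1],(800,600)))
print(robot.read_state()["clock"])
E
```

```text
scene 2556 of 2727 n [0.25  0.823 0.51 ] heading 73.1 elev 30.7 ext [[-0.087, 0.089], [-0.048, 0.048]]
  face point at z=.13 [0.5946 0.3086 0.13  ] top [0.5809 0.2636 0.2092] mid-panel top [0.5794 0.2587 0.2061] hinge est [0.5931 0.3037 0.1269]
side 2188 of 2371 n [0.246 0.823 0.512] heading 73.4 elev 30.8 ext [[-0.09, 0.087], [-0.05, 0.048]]
  face point at z=.13 [0.5944 0.311  0.13  ] top [0.5808 0.2654 0.2099] mid-panel top [0.5793 0.2605 0.2068] hinge est [0.593  0.3061 0.1269]
49.65 [0.4341 0.2327 0.2304] [ 0.89  0.06 -0.38 -0.   -1.14  0.39]
scene a (array([0.5138, 0.0491]), 287, 0.0036, 0.0506)
scene d (array([0.5154, 0.0538]), 195, 0.0035, 0.0837)
scene e (array([0.5162, 0.0531]), 91, 0.001, 0.0924)
side a (array([0.5181, 0.0506]), 120, 0.0017, 0.0503)
side d None
side e None
btn [0.44515147 0.23101354 0.27847513] 4626
scene jug 1864 1856 [0.7692 0.1589 0.1007] [0.7693 0.1592 0.1001]
scene tumbler 766 760 [0.7734 0.0211 0.0905] [0.7732 0.0201 0.0905]
scene shakers 286 283 [0.344  0.2709 0.0658] [0.3443 0.2728 0.0653]
side jug 1329 1300 [0.7576 0.1606 0.103 ] [0.7588 0.159  0.1036]
side tumbler 587 589 [0.7745 0.0251 0.0923] [0.7745 0.0246 0.0916]
side shakers 363 367 [0.3391 0.2728 0.0692] [0.3391 0.2747 0.0692]
49.9
```

View pics/fin_side.png

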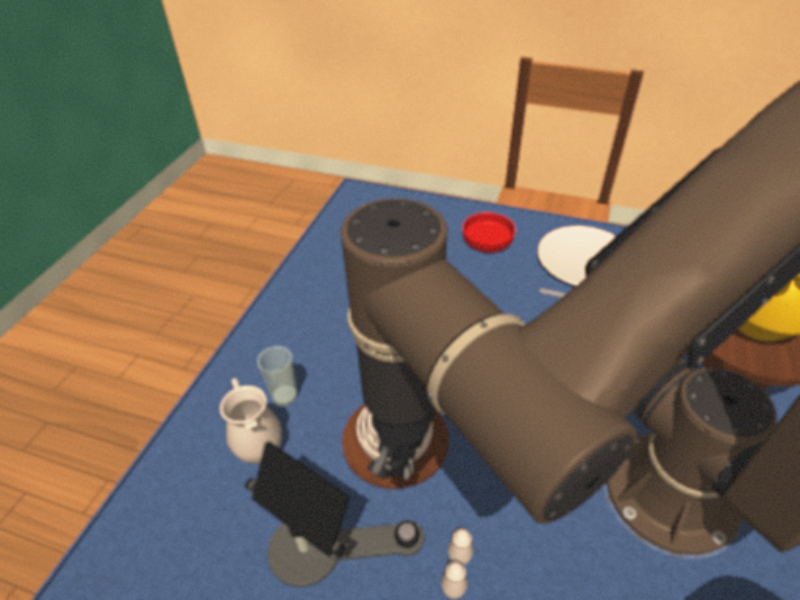

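The side view shows the lamp facing the board and leaning forward, the button up at (407,532), and the jug, glass and shakers where they were. The arm touches nothing, so I hand in.

```bash
python3 -c "
from rig import sign_off
print(sign_off())"
```

```text
the job is handed in; nothing more can be done
None
```

The job is handed in at about 50 s: all five bowls are nested and centred on the board, the lamp faces the board's middle leaning about 30.7° forward, and the button was pressed fully and let go with the jug, glass and shakers unmoved; the one doubt is that the fingertip press peaked at about 50 N, and I assumed the 40 N limit covers only the arm and gripper body.

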